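# Service the vanity's refill dispenser rack

### The job

Service the toiletries rack on the vanity: lift the retaining bar off and lay it on the counter, pull every spent (flat-topped) cartridge out of the rack and put it in the steel tub, and slide every fresh (dome-topped) cartridge from the tray fully home into a bore of its own. Finally lay the bar back centred across the two posts, flat in both notches, and leave the tumbler, the carton and the soap dish where they are.

Things in the scene. Friction and masses are not known exactly. Their poses are not given: they have to be found in the camera images.
- rack: Fixed dispenser rack: grey block 70 x 270 x 50 mm (x, y, z) with three round bores in a row along its y, 64 mm apart, and a dark steel post 20 mm thick on each end at y = +-120 mm. Origin at the centre of its underside on the counter, z up. Each post has a notch open at the top, 38 mm wide in x, its floor 104 mm above the counter, its cheeks reaching 118 mm. Yaw varies
- bore0 (a point): Centre of a bore's mouth at the rack block's top face, 50 mm above the counter (the rack's -y end). Bore 37.2 mm in diameter, 34 mm deep with a flat floor, 1.5 mm entry chamfer
- bore1 (a point): Centre of a bore's mouth at the rack block's top face, 50 mm above the counter (middle). Bore 37.2 mm in diameter, 34 mm deep with a flat floor, 1.5 mm entry chamfer
- bore2 (a point): Centre of a bore's mouth at the rack block's top face, 50 mm above the counter (the rack's +y end). Bore 37.2 mm in diameter, 34 mm deep with a flat floor, 1.5 mm entry chamfer
- bar: Loose aluminium retaining bar, 30 x 280 x 14 mm (x, y, z), with an upright grip fin 16 mm thick in x on its middle, 45 mm long in y and reaching 48 mm above the underside. 180 g. Origin at the centre of its underside, y along the bar. At the start it lies in the rack's post notches, 6 mm above the tops of seated fresh cartridges; either way round is right
- fresh0: Fresh refill cartridge: upright white plastic cylinder with a grey top band, 36 mm in diameter. Origin at the centre of its underside, z along its axis. Round, so it may be gripped and seated at any yaw; 82 mm tall with a DOMED top, chamfered foot (2 mm), 70 g. Stands on the tray at the start. When home in a bore its underside is 34 mm below the rack block's top and 48 mm stand out. 2 or 3 of the three are present
- fresh1: Fresh refill cartridge: upright white plastic cylinder with a grey top band, 36 mm in diameter. Origin at the centre of its underside, z along its axis. Round, so it may be gripped and seated at any yaw; 82 mm tall with a DOMED top, chamfered foot (2 mm), 70 g. Stands on the tray at the start. When home in a bore its underside is 34 mm below the rack block's top and 48 mm stand out. 2 or 3 of the three are present
- fresh2: Fresh refill cartridge: upright white plastic cylinder with a grey top band, 36 mm in diameter. Origin at the centre of its underside, z along its axis. Round, so it may be gripped and seated at any yaw; 82 mm tall with a DOMED top, chamfered foot (2 mm), 70 g. Stands on the tray at the start. When home in a bore its underside is 34 mm below the rack block's top and 48 mm stand out. 2 or 3 of the three are present
- spent0: Spent cartridge: upright white plastic cylinder with a grey top band, 36 mm in diameter. Origin at the centre of its underside, z along its axis. Round, so it may be gripped and seated at any yaw; 74 mm tall with a FLAT, dished top, 30 g. Sits home in a bore at the start, 40 mm standing out of the block. 2 or 3 of the three are present, in any of the bores
- spent1: Spent cartridge: upright white plastic cylinder with a grey top band, 36 mm in diameter. Origin at the centre of its underside, z along its axis. Round, so it may be gripped and seated at any yaw; 74 mm tall with a FLAT, dished top, 30 g. Sits home in a bore at the start, 40 mm standing out of the block. 2 or 3 of the three are present, in any of the bores
- spent2: Spent cartridge: upright white plastic cylinder with a grey top band, 36 mm in diameter. Origin at the centre of its underside, z along its axis. Round, so it may be gripped and seated at any yaw; 74 mm tall with a FLAT, dished top, 30 g. Sits home in a bore at the start, 40 mm standing out of the block. 2 or 3 of the three are present, in any of the bores
- tray: Fixed white amenity tray, 200 x 210 x 12 mm (x, y, z), 5 mm floor and rim. Origin at the centre of its underside. It and the tub swap sides
- tub: Fixed open steel tub for spent cartridges, 170 x 190 x 42 mm (x, y, z), 5 mm walls and floor. Origin at the centre of its underside. Empty at the start; spent cartridges may stand or lie in it
- tumbler: Glass tumbler, 72 mm across, 95 mm tall, a bystander. Origin under its centre
- carton: Small white carton 50 x 150 x 30 mm, a bystander. Origin under its centre
- soapdish: White ceramic soap dish, 100 mm across, 25 mm tall, a bystander. Origin under its centre
Mind the look-alikes: they are no part of the job. What is shaped like the fresh0 but blue or orange is not meant.

How it is judged:
On the way, in this order (a step that is already met when the one before it is completed fails the run):
1. the bar is lifted off the rack and laid down low (its underside less than 60 mm above the counter) (height (world z) of bar below 0.06 m), for 0.2 s.
2. every spent cartridge is in the tub and every fresh one is home in a bore, with the bar still off (((horizontal distance between fresh0 and bore0 below 0.004 m and z of fresh0 in the frame of rack below 0.0195 m and angle between fresh0's own z axis and vertical below 0.06 rad) or (horizontal distance between fresh0 and bore1 below 0.004 m and z of fresh0 in the frame of rack below 0.0195 m and angle between fresh0's own z axis and vertical below 0.06 rad) or (horizontal distance between fresh0 and bore2 below 0.004 m and z of fresh0 in the frame of rack below 0.0195 m and angle between fresh0's own z axis and vertical below 0.06 rad)) and ((horizontal distance between fresh1 and bore0 below 0.004 m and z of fresh1 in the frame of rack below 0.0195 m and angle between fresh1's own z axis and vertical below 0.06 rad) or (horizontal distance between fresh1 and bore1 below 0.004 m and z of fresh1 in the frame of rack below 0.0195 m and angle between fresh1's own z axis and vertical below 0.06 rad) or (horizontal distance between fresh1 and bore2 below 0.004 m and z of fresh1 in the frame of rack below 0.0195 m and angle between fresh1's own z axis and vertical below 0.06 rad)) and ((horizontal distance between fresh2 and bore0 below 0.004 m and z of fresh2 in the frame of rack below 0.0195 m and angle between fresh2's own z axis and vertical below 0.06 rad) or (horizontal distance between fresh2 and bore1 below 0.004 m and z of fresh2 in the frame of rack below 0.0195 m and angle between fresh2's own z axis and vertical below 0.06 rad) or (horizontal distance between fresh2 and bore2 below 0.004 m and z of fresh2 in the frame of rack below 0.0195 m and angle between fresh2's own z axis and vertical below 0.06 rad)) and x of spent0 in the frame of tub between -0.083 and 0.083 m and y of spent0 in the frame of tub between -0.093 and 0.093 m and z of each of spent0, spent1, spent2 in the frame of tub below 0.05 m and x of spent1 in the frame of tub between -0.083 and 0.083 m and y of spent1 in the frame of tub between -0.093 and 0.093 m and x of spent2 in the frame of tub between -0.083 and 0.083 m and y of spent2 in the frame of tub between -0.093 and 0.093 m and height (world z) of bar below 0.08 m), for 0.2 s.
At the end, for the whole second after the job is handed in: Fresh cartridges each in a bore, within 4 mm of its centre, 3.5 mm of its floor and 0.06 rad of upright; spent ones inside the tub; bar in both notches, within 7 mm of the row line, 18 mm of centred lengthwise, 4 mm of notch height, 0.06 rad of level and parallel; all at rest (((horizontal distance between fresh0 and bore0 below 0.004 m and z of fresh0 in the frame of rack below 0.0195 m and angle between fresh0's own z axis and vertical below 0.06 rad) or (horizontal distance between fresh0 and bore1 below 0.004 m and z of fresh0 in the frame of rack below 0.0195 m and angle between fresh0's own z axis and vertical below 0.06 rad) or (horizontal distance between fresh0 and bore2 below 0.004 m and z of fresh0 in the frame of rack below 0.0195 m and angle between fresh0's own z axis and vertical below 0.06 rad)) and ((horizontal distance between fresh1 and bore0 below 0.004 m and z of fresh1 in the frame of rack below 0.0195 m and angle between fresh1's own z axis and vertical below 0.06 rad) or (horizontal distance between fresh1 and bore1 below 0.004 m and z of fresh1 in the frame of rack below 0.0195 m and angle between fresh1's own z axis and vertical below 0.06 rad) or (horizontal distance between fresh1 and bore2 below 0.004 m and z of fresh1 in the frame of rack below 0.0195 m and angle between fresh1's own z axis and vertical below 0.06 rad)) and ((horizontal distance between fresh2 and bore0 below 0.004 m and z of fresh2 in the frame of rack below 0.0195 m and angle between fresh2's own z axis and vertical below 0.06 rad) or (horizontal distance between fresh2 and bore1 below 0.004 m and z of fresh2 in the frame of rack below 0.0195 m and angle between fresh2's own z axis and vertical below 0.06 rad) or (horizontal distance between fresh2 and bore2 below 0.004 m and z of fresh2 in the frame of rack below 0.0195 m and angle between fresh2's own z axis and vertical below 0.06 rad)) and x of spent0 in the frame of tub between -0.083 and 0.083 m and y of spent0 in the frame of tub between -0.093 and 0.093 m and z of each of spent0, spent1, spent2 in the frame of tub below 0.05 m and x of spent1 in the frame of tub between -0.083 and 0.083 m and y of spent1 in the frame of tub between -0.093 and 0.093 m and x of spent2 in the frame of tub between -0.083 and 0.083 m and y of spent2 in the frame of tub between -0.093 and 0.093 m and x of bar in the frame of rack between -0.007 and 0.007 m and y of bar in the frame of rack between -0.018 and 0.018 m and z of bar in the frame of rack between 0.1 and 0.108 m and angle between the y axis of bar and the y axis of rack, either way round below 0.06 rad and angle between bar's own z axis and vertical below 0.06 rad and linear speed of each of fresh0, fresh1, fresh2, spent0, spent1, spent2, bar below 0.02 m/s); the robot touches nothing.
It fails at once if the tumbler is moved more than 30 mm (distance of tumbler from where it was at the start of the episode above 0.03 m).
It fails at once if the carton is moved more than 30 mm (distance of carton from where it was at the start of the episode above 0.03 m).
It fails at once if the soap dish is moved more than 30 mm (distance of soapdish from where it was at the start of the episode above 0.03 m).
Of fresh0, fresh1, fresh2 only 2 to 3 are there at a start; the rules pass over those that are not, and their reading is None.
Of spent0, spent1, spent2 only 2 to 3 are there at a start; the rules pass over those that are not, and their reading is None.
At some moment in a run one of bar may be knocked a few centimetres aside while the robot is not near it.
It also fails if it takes over 210 s, if anything falls off the work surface, if the arm or the gripper's body presses on something with over 40 N, if the wrist force passes 120 N, or if a joint passes its speed limit or range.

### The arm

A 6-joint arm with a two-finger parallel gripper is mounted at the origin on the work surface. World frame = base frame: x ahead of the robot, y to its left, z up, the work surface at z = 0. Lengths are in m, angles in rad, forces in N, time in s.
With the tool pointing down it reaches from about 0.3 to 0.775 m from the base axis. Payload 14.6 kg.
Tool frame: the origin (TCP) lies between the finger pads; the fingertips stand 19 mm ahead of it and the grasp point (between the pads) is the TCP (ctrl.finger_overhang is the distance from the TCP to the fingertips, in m); z points along the fingers, y is the direction in which the jaws open and shut (so a half turn about z gives the same grasp; the last joint's range is limited). The gripper opens to 94 mm and grips with 3 to 60 N. Pads are 16 mm wide; open, the fingers measure 119 mm over their backs; the gripper's body (75 mm by 177 mm) begins 78 mm behind the grasp point.
Start: joints at [-1.217, 0.3, 1.521, -0, 1.321, -0.067], TCP at [0.225, -0.502, 0.224] pointing down, gripper open.
Joint ranges: [-3.03, 3.03], [-0.79, 2.21], [0.23, 2.52], [-1.04, 4.18], [0, 3.07], [-2.55, 2.55]. Speed limits (rad/s): [2.22, 2.22, 2.57, 3.14, 3.14, 3.14].

### API

Orientations are given as [roll, pitch, yaw] about the fixed x, y, z axes, in that order (R = Rz(yaw) Ry(pitch) Rx(roll)).
In Python, from station import ctrl gives the robot as it stands.
- The arm moves only by the tool send_rows, never from a script. Its argument "series" is a list of rows, each a list of 7 numbers: the turn, a rotation vector about the tool's x, y, z in degrees, then the shift along the tool's x, y, z in m, then the gripper's target within -1 to 1 (fully open at 1, half-way at 0, shut at -1). A call has 1 to 8 rows; each row is the pose to reach, as a shift and turn from the pose commanded when the call began, along the tool's axes at that moment; what a row does not reach only later rows make up. A row lasts 1/10 s, in which the tool goes at most 50 mm and 8.59 degrees, less where a joint would pass 70% of its speed; a pose out of reach is approached as far as the arm can. A call with a gripper value outside its range is refused whole. The fingers move at their own pace and stop on an object; "force" is the grip in N (left out, the last holds). Time passes only in rows, so rows that repeat a pose let the fingers close. It gives the time, the measured TCP pose, the force and the opening at its end, in the units of the state.
- ctrl.get_obs(): the state, without advancing time (a new reading comes with each control period).
- ctrl.camera(name): name is "side" or "top"; returns a dict with "pixels" (400x640x3 uint8, red, green, blue), "z_map" (400x640 float32, m along the optical axis (not along the pixel's ray), 0 where there is no reading), "fov_y" (degrees; the focal length in pixels is half the picture's height over the tangent of half this angle, whatever the lens; pixels are square), "cx", "cy" (the principal point, pixels), "R" (3x3) and "t" (3): a world point X has camera coordinates R X + t. Camera axes: x right, y down, z forward; pixel columns grow to the right and rows downward; lengths in m; the calibration is good to about 2 mm. A picture is of the moment at which its call begins.
- ctrl.hand_in(): hands the job in, once; it reports no verdict.
The state is a dict: "time_s": time; "qpos": joint angles; "joint_vel": joint speeds; "tau": joint torques, N m; "ee_pos": TCP position; "eef_rot": TCP orientation; "force": force on the tool from outside, world axes, zero at the start; "moment": the same for the moment, N m; "grip_width": finger opening in m.
Only numpy, scipy, OpenCV 4.12 (cv2) and the standard library are available. Lean on these libraries where they do the work, as an engineer would, in place of code of your own. Each camera call takes 0.05 s, during which the arm holds its last target.

## Working session

There is one attempt and no reset: what is moved stays moved. The work goes in short steps, Python scripts to look and compute and a tool call to move; the robot and the scene stay as the last step left them, time stands still between calls to the robot, and variables do not carry over. Pictures are saved under pics/ and viewed, and the job is handed in when it is done.

Besides the shell and the picture viewer there is one more tool, called after ">>>" in YAML: its name, and indented under it one key for each argument. send_rows: Moves the arm, as the interface text tells. Its arguments: {"type":"object","properties":{"series":{"type":"array"},"force":{"type":"number"}},"required":["series"]}

```bash
mkdir -p pics; ls; cat > h.py <<'E'
import numpy as np, cv2
from station import ctrl
def shot(name,fn):
    c=ctrl.camera(name); np.savez(''+fn+'.npz',**{k:np.array(v) for k,v in c.items()})
    cv2.imwrite('pics/'+fn+'.png',c['pixels'][:,:,::-1]); return c
def load(fn): 
    d=np.load(''+fn+'.npz'); return {k:d[k] for k in d}
def pts(c):
    f=200/np.tan(np.radians(float(c['fov_y']))/2); z=c['z_map']
    v,u=np.mgrid[0:400,0:640]
    P=np.stack([(u-c['cx'])/f*z,(v-c['cy'])/f*z,z],-1)
    return (P-c['t'])@c['R']
def ray(c,u,v,h):
    f=200/np.tan(np.radians(float(c['fov_y']))/2)
    d=np.array([(u-c['cx'])/f,(v-c['cy'])/f,1])@c['R']; o=-c['t']@c['R']
    return o+d*(h-o[2])/d[2]
def crop(fn,x0,y0,x1,y1,s,out):
    im=cv2.imread('pics/'+fn+'.png')[y0:y1,x0:x1]
    cv2.imwrite('pics/'+out+'.png',cv2.resize(im,None,fx=s,fy=s,interpolation=cv2.INTER_CUBIC))
E
python3 - <<'E'
from h import *
for n in('top','side'):
    c=shot(n,n+'0'); print(n,c['fov_y'],c['cx'],c['cy'],-c['t']@c['R'],c['R'])
print(ctrl.get_obs())
E
```

```text
pics
top 42.80415913434462 312.7797516175076 197.3499462227816 [ 0.40239738 -0.00993556  1.5864182 ] [[ 0.02953396 -0.99951403 -0.00997245]
 [-0.99097256 -0.02797341 -0.13111399]
 [ 0.13077131  0.01375474 -0.99131714]]
side 50.469835853060594 322.3085755769089 199.70611504710993 [0.44535341 1.00533833 0.73732218] [[-0.98602776 -0.16655841  0.0027472 ]
 [-0.09041175  0.52124179 -0.84860633]
 [ 0.13991057 -0.83699778 -0.52901771]]
{'time_s': 0.1, 'qpos': array([-1.21658850e+00,  3.00407018e-01,  1.52147877e+00,  1.15923116e-05,
        1.32070846e+00, -6.65997163e-02]), 'joint_vel': array([-0.00177125, -0.00075939, -0.0023467 , -0.00111297,  0.00030179,
       -0.00104809]), 'tau': array([ 7.48861180e-05, -5.32646370e+01, -3.53283048e+01,  7.09125493e-02,
        2.34738673e-02, -6.74918101e-05]), 'ee_pos': array([ 0.22460348, -0.50182754,  0.22396475]), 'eef_rot': array([-3.14059402e+00, -7.78609331e-05,  4.20804633e-01]), 'force': array([-0.28098691, -0.66179006, -0.45360979]), 'moment': array([-0.00474411, -0.03902995,  0.0119056 ]), 'grip_width': 0.09367813329640032}
```

View pics/top0.png

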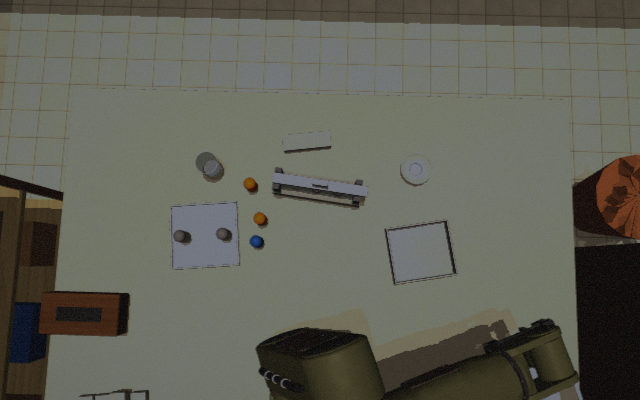

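View pics/side0.png

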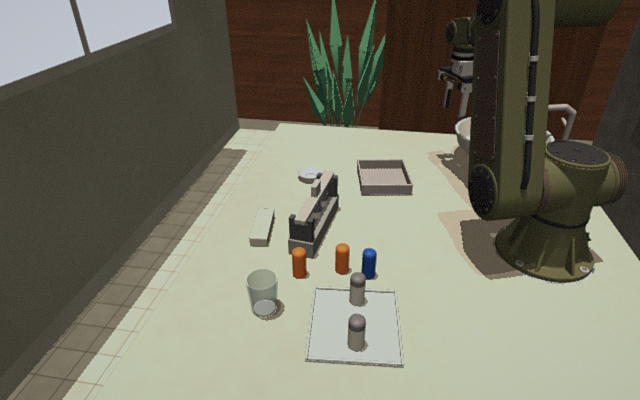

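The top view shows the rack and bar around (320,187), the tray with two grey-topped cartridges at (181,236) and (223,234), and the tub at (421,252). The tumbler is at (211,167), the carton at (307,142) and the soap dish at (415,170). The look-alikes are orange at (250,184) and (260,218), and blue at (257,241). Next I'll enlarge the crops and measure.

```bash
python3 - <<'E'
from h import *
crop('top0',255,150,385,220,6,'ctop'); crop('side0',280,160,410,360,3,'cside')
t=load('top0');s=load('side0');P=pts(t);Q=pts(s)
def fit(P,x,y,z,lab):
    m=(P[...,0]>x[0])&(P[...,0]<x[1])&(P[...,1]>y[0])&(P[...,1]<y[1])&(P[...,2]>z[0])&(P[...,2]<z[1])
    p=P[m]; 
    if len(p)<3: print(lab,'none');return
    r=cv2.minAreaRect(p[:,:2].astype(np.float32)*1000); print(lab,len(p),p.mean(0).round(4),np.round(r[0],1),np.round(r[1],1),round(r[2],1),'z',np.percentile(p[:,2],[5,50,95]).round(4))
for n,u,v in [('barfin',320,185),('barL',276,178),('barR',366,190),('f0',181,236),('f1',223,234),('tray',204,250),('tub',421,252),('tumb',211,167),('carton',307,142),('soap',415,170),('or1',250,184),('or2',260,218),('blue',257,241)]:
    print(n,P[v,u].round(4))
ok=(P[...,0]>0.2)&(P[...,0]<0.8)
z=P[...,2]
lab,st=cv2.connectedComponents((ok&(z>0.08)&(z<.2)&(t['z_map']>0)).astype(np.uint8))
for i in range(1,lab):
    p=P[st==i]
    if len(p)>15:
        r=cv2.minAreaRect(p[:,:2].astype(np.float32)*1000);print(len(p),np.round(r[0],1),np.round(r[1],1),round(r[2],1),'z',np.percentile(p[:,2],[5,50,95]).round(4))
E
```

```text
barfin [ 0.6277 -0.0095  0.1517]
barL [0.6501 0.1195 0.1178]
barR [ 0.6214 -0.1431  0.1223]
f0 [0.4745 0.3948 0.088 ]
f1 [0.4838 0.271  0.0907]
tray [0.4375 0.3434 0.0041]
tub [ 0.451  -0.3262  0.0031]
tumb [ 0.7     0.3378 -0.0029]
carton [0.7804 0.0347 0.0342]
soap [ 0.7079 -0.3077 -0.0011]
or1 [0.6358 0.1996 0.0821]
or2 [0.5349 0.1655 0.0804]
blue [0.4664 0.1706 0.0879]
155 [696.1 333.2] [70.4 69.4] 32.2 z [0.0825 0.093  0.099 ]
1246 [635.   -7.6] [280.1  65.1] 82.8 z [0.1023 0.1182 0.1501]
50 [640.  204.7] [27.8 27.5] 88.9 z [0.0801 0.0821 0.0867]
47 [533.7 169.4] [31.1 25.4] 39.4 z [0.0801 0.0826 0.0867]
97 [485.6 278.1] [32.4 30.1] 2.5 z [0.0808 0.0856 0.0902]
95 [475. 405.] [31.8 31. ] 56.7 z [0.0808 0.0855 0.0901]
41 [469.4 179.9] [23.6 23.5] 0.7 z [0.0805 0.0823 0.0873]
1483 [250.3 679.6] [ 99.6 230.7] 0.0 z [0.0802 0.0825 0.0872]
```

View pics/ctop.png

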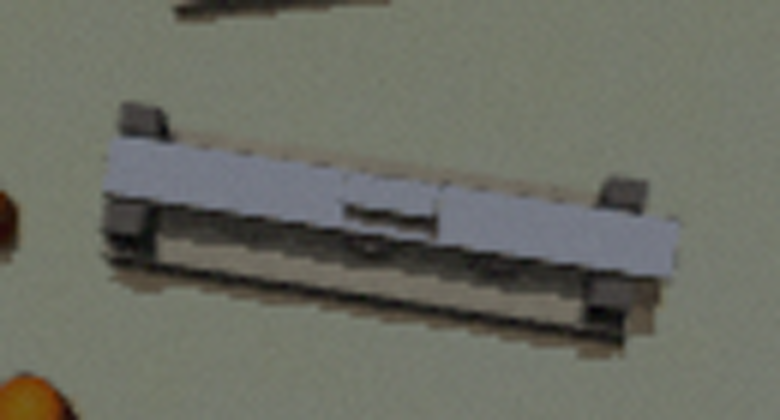

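View pics/cside.png

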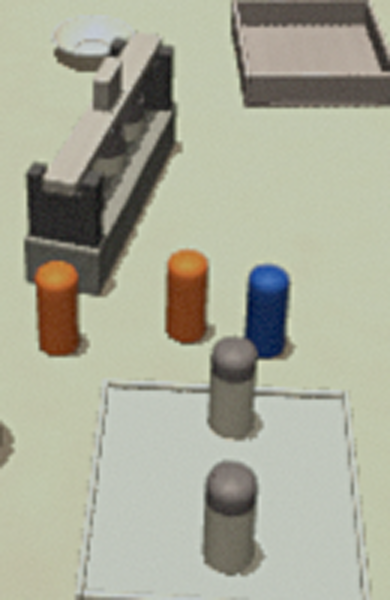

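```bash
cat >> h.py <<'E'
def go(x,y,z,yaw):
    """deltas in tool frame from measured pose to tool-down pose with yaw"""
    from scipy.spatial.transform import Rotation as R
    o=ctrl.get_obs(); R0=R.from_euler('xyz',o['eef_rot']); R1=R.from_euler('xyz',[np.pi,0,yaw])
    d=R0.inv().apply(np.array([x,y,z])-o['ee_pos']); r=np.degrees((R0.inv()*R1).as_rotvec())
    print('rot',r.round(2),'shift',d.round(4),'| at',o['ee_pos'].round(4),o['eef_rot'].round(4),'F',o['force'].round(1),'w',round(o['grip_width'],4),'t',round(o['time_s'],2))
def rect(P,m):
    p=P[m]; r=cv2.minAreaRect(p[:,:2].astype(np.float32)*1000)
    return len(p),p.mean(0).round(4),np.round(r[0],1),np.round(r[1],1),round(r[2],1),np.percentile(p[:,2],[5,50,95]).round(4)
E
python3 - <<'E'
from h import *
t=load('top0');P=pts(t)
# corners in ctop (scale 6, offset 255,150): bar top corners at z=.118
for cu in [(108,140),(103,193),(680,222),(671,275)]:
    print(ray(t,255+cu[0]/6,150+cu[1]/6,.118).round(4))
for cu in [(345,180),(438,186),(345,208),(437,218)]:
    print('fin',ray(t,255+cu[0]/6,150+cu[1]/6,.150).round(4))
im=t['pixels'].astype(int); x,y,z=P[...,0],P[...,1],P[...,2]
roi=(x>.55)&(x<.72)&(abs(y)<.17)
lum=im.sum(-1)
m=roi&(z>.108)&(z<.13)
for thr in(250,300): print(thr,rect(P,m&(lum>thr)))
p=P[m&(lum>250)]
A=np.polyfit(p[:,1],p[:,0],1);print(A,np.arctan(-A[0]))
print('fin',rect(P,roi&(z>.14)))
S=load('side0');Q=pts(S);x,y,z=Q[...,0],Q[...,1],Q[...,2]
roi=(x>.55)&(x<.72)&(abs(y)<.17)
print('side fin',rect(Q,roi&(z>.14)),'bar',rect(Q,roi&(z>.114)&(z<.122)))
go(.633,-.009,.22,1.462)
E
```

```text
[0.6636 0.1288 0.118 ]
[0.6374 0.1302 0.118 ]
[ 0.631  -0.1501  0.118 ]
[ 0.605  -0.1462  0.118 ]
fin [0.6418 0.0123 0.15  ]
fin [ 0.6401 -0.032   0.15  ]
fin [0.6283 0.0119 0.15  ]
fin [ 0.6247 -0.0319  0.15  ]
250 (835, array([ 0.6357, -0.0078,  0.1184]), array([644.2,  -8.4]), array([280.1,  55.3]), 84.7, array([0.1131, 0.1184, 0.1235]))
300 (796, array([ 0.636 , -0.0082,  0.1184]), array([636. ,  -7.7]), array([280.1,  30.4]), 82.6, array([0.1131, 0.1184, 0.1235]))
[0.12532041 0.63669049] -0.12467046155982746
fin (95, array([ 0.6347, -0.008 ,  0.1517]), array([635.3,  -8. ]), array([44.3, 16.5]), 83.1, array([0.1465, 0.1516, 0.158 ]))
side fin (79, array([ 0.6334, -0.0048,  0.1481]), array([634.1,  -9.7]), array([50.3, 17.6]), 83.3, array([0.1409, 0.1492, 0.1518])) bar (553, array([0.6357, 0.0148, 0.1165]), array([634.2,  -9. ]), array([282.7,  64.8]), 82.8, array([0.1145, 0.1165, 0.1185]))
rot [-5.000e-02 -3.000e-02 -5.966e+01] shift [ 0.5741 -0.283   0.0043] | at [ 0.2246 -0.5018  0.224 ] [-3.1406e+00 -1.0000e-04  4.2080e-01] F [-0.3 -0.7 -0.5] w 0.0937 t 0.1
```

```bash
python3 - <<'E'
from h import *
go(.6357,-.0085,.22,1.444)
E
```

```text
rot [-5.000e-02 -3.000e-02 -5.862e+01] shift [ 0.5768 -0.2824  0.0043] | at [ 0.2246 -0.5018  0.224 ] [-3.1406e+00 -1.0000e-04  4.2080e-01] F [-0.3 -0.7 -0.5] w 0.0937 t 0.1
```

>>> send_rows:
  series:
    - [0,0,-7,0.04,-0.02,0,0]
    - [0,0,-14,0.08,-0.04,0,0]
    - [0,0,-21,0.12,-0.06,0,0]
    - [0,0,-28,0.16,-0.08,0,0]
    - [0,0,-35,0.2,-0.1,0,0]
    - [0,0,-42,0.24,-0.12,0,0]
    - [0,0,-50,0.28,-0.14,0,0]
    - [0,0,-58.6,0.32,-0.157,0,0]
  force: 25

```text
time_s: 0.9
ee_pos: [0.4534, -0.2262, 0.2244]
eef_rot: [-3.141, -0.0, 1.449]
force: [-0.0, -0.1, -0.1]
grip_width: 0.0472
```

```bash
python3 - <<'E'
from h import *
go(.6357,-.0085,.22,1.444)
E
```

```text
rot [-0.01 -0.01  0.31] shift [0.2382 0.1546 0.0044] | at [ 0.4534 -0.2262  0.2244] [-3.1414e+00 -1.0000e-04  1.4493e+00] F [-0.  -0.1 -0.1] w 0.0472 t 0.9
```

>>> send_rows:
  series:
    - [0,0,0,0.04,0.026,0,0]
    - [0,0,0,0.08,0.052,0,0]
    - [0,0,0,0.12,0.078,0,0]
    - [0,0,0,0.16,0.104,0,0]
    - [0,0,0,0.2,0.13,0,0]
    - [0,0,0,0.235,0.153,0.004,0]
    - [0,0,0,0.235,0.153,0.004,0]

```text
time_s: 1.6
ee_pos: [0.6356, -0.0105, 0.2185]
eef_rot: [-3.139, -0.0, 1.447]
force: [-1.1, 0.1, -0.1]
grip_width: 0.0468
```

```bash
python3 - <<'E'
from h import *
go(.6357,-.0085,.141,1.444)
E
```

```text
rot [-0.12 -0.02  0.2 ] shift [ 0.0019 -0.      0.0775] | at [ 0.6356 -0.0105  0.2185] [-3.1395e+00 -4.0000e-04  1.4474e+00] F [-1.1  0.1 -0.1] w 0.0468 t 1.6
```

>>> send_rows:
  series:
    - [0,0,0,0.002,0,0.03,0]
    - [0,0,0,0.002,0,0.06,0]
    - [0,0,0,0.002,0,0.077,0]
    - [0,0,0,0.002,0,0.077,-1]
    - [0,0,0,0.002,0,0.077,-1]
    - [0,0,0,0.002,0,0.077,-1]
    - [0,0,0,0.002,0,0.077,-1]
    - [0,0,0,0.002,0,0.077,-1]

```text
time_s: 2.4
ee_pos: [0.6348, -0.0124, 0.1446]
eef_rot: [3.14, -0.0, 1.443]
force: [-0.3, 0.4, 4.5]
grip_width: 0.0158
```

```bash
python3 - <<'E'
from h import *
go(.6357,-.0085,.22,1.444)
E
```

```text
rot [ 0.1  -0.   -0.03] shift [ 0.004   0.0005 -0.0754] | at [ 0.6348 -0.0124  0.1446] [ 3.1399 -0.      1.4435] F [-0.3  0.4  4.5] w 0.0158 t 2.4
```

>>> send_rows:
  series:
    - [0,0,0,0,0,-0.02,-1]
    - [0,0,0,0,0,-0.04,-1]
    - [0,0,0,0,0,-0.06,-1]
    - [0,0,0,-0.015,-0.045,-0.06,-1]
    - [0,0,0,-0.03,-0.09,-0.06,-1]
    - [0,0,0,-0.045,-0.135,-0.04,-1]
    - [0,0,0,-0.063,-0.178,0.0,-1]
    - [0,0,0,-0.063,-0.178,0.0,-1]

```text
time_s: 3.2
ee_pos: [0.4457, -0.0524, 0.1411]
eef_rot: [-3.137, -0.0, 1.443]
force: [1.8, -0.7, -0.4]
grip_width: 0.0158
```

>>> send_rows:
  series:
    - [0,0,0,0,0,0.03,-1]
    - [0,0,0,0,0,0.06,-1]
    - [0,0,0,0,0,0.08,-1]
    - [0,0,0,0,0,0.095,-1]
    - [0,0,0,0,0,0.1,-1]
    - [0,0,0,0,0,0.1,-1]

```text
time_s: 3.8
ee_pos: [0.4498, -0.0522, 0.0433]
eef_rot: [-3.141, -0.0, 1.444]
force: [0.5, -0.3, -1.0]
grip_width: 0.016
```

```bash
python3 - <<'E'
from h import *
go(.45,-.05,.0406,1.444)
shot('top','top1')
E
```

```text
rot [-0.04 -0.   -0.03] shift [ 0.0022 -0.0001  0.0027] | at [ 0.4498 -0.0522  0.0433] [-3.1409 -0.      1.4435] F [ 0.5 -0.3 -1. ] w 0.016 t 3.8
```

View pics/top1.png

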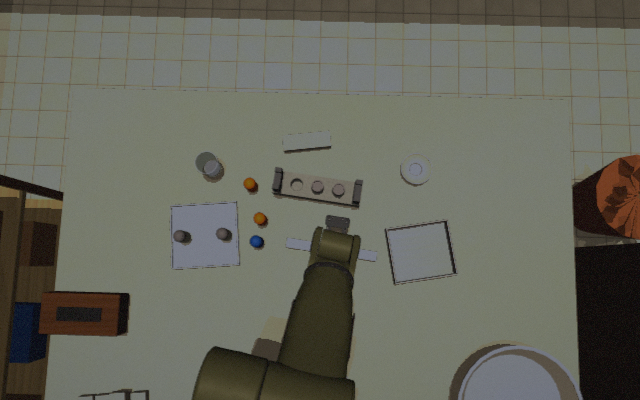

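The picture shows the bar held low at about (330,248). The rack has an empty +y bore at (297,184) and spent cartridges at (317,187) and (338,190). I'll set the bar down and release it.

>>> send_rows:
  series:
    - [0,0,0,0,0,0.003,-1]
    - [0,0,0,0,0,0.003,-1]
    - [0,0,0,0,0,0.003,0.1]
    - [0,0,0,0,0,0.003,0.1]
    - [0,0,0,0,0,0.003,0.1]
    - [0,0,0,0,0,-0.04,0.1]
    - [0,0,0,0,0,-0.09,0.1]
    - [0,0,0,0,0,-0.13,0.1]

```text
time_s: 4.65
ee_pos: [0.4499, -0.0522, 0.176]
eef_rot: [3.14, 0.0, 1.443]
force: [0.7, 0.0, -0.1]
grip_width: 0.0515
```

```bash
python3 - <<'E'
from h import *
c=shot('top','top2'); s=shot('side','side2')
crop('top2',255,150,385,270,6,'ctop2'); crop('side2',250,150,420,290,4,'cside2')
P=pts(c); x,y,z=P[...,0],P[...,1],P[...,2]
roi=(x>.55)&(x<.72)&(abs(y)<.17)
print('posts', rect(P,roi&(z>.097)&(y>0)), rect(P,roi&(z>.097)&(y<0)))
print('all>.04', rect(P,roi&(z>.03)))
print('spent',rect(P,roi&(z>.08)&(z<.097)&(abs(y)<.1)))
print('block',rect(P,roi&(z>.04)&(z<.06)))
go(.45,-.05,.0406,1.444)
E
```

```text
posts (163, array([0.6512, 0.1186, 0.1098]), array([650.8, 119. ]), array([20.4, 64.2]), 82.9, array([0.1004, 0.1077, 0.1212])) (157, array([ 0.6213, -0.1188,  0.1094]), array([ 620.9, -118.8]), array([20.2, 63.6]), 82.4, array([0.0987, 0.1079, 0.1214]))
all>.04 (2037, array([ 0.6331, -0.0021,  0.0642]), array([631.2,  18.3]), array([126.6, 313.8]), 6.7, array([0.0436, 0.052 , 0.1141]))
spent (222, array([ 0.6318, -0.0306,  0.0864]), array([631.8, -31.6]), array([98.9, 35.6]), 82.8, array([0.0809, 0.0859, 0.0926]))
block (1352, array([6.338e-01, 3.000e-04, 4.990e-02]), array([635.9,  -0.7]), array([268.6,  71.7]), 82.8, array([0.044 , 0.0499, 0.056 ]))
rot [ 0.5   0.03 -0.03] shift [ 0.0024 -0.0034  0.1379] | at [ 0.4519 -0.0526  0.1785] [3.1329e+00 6.0000e-04 1.4435e+00] F [-0.6  0.1 -0.8] w 0.0516 t 4.75
```

View pics/ctop2.png

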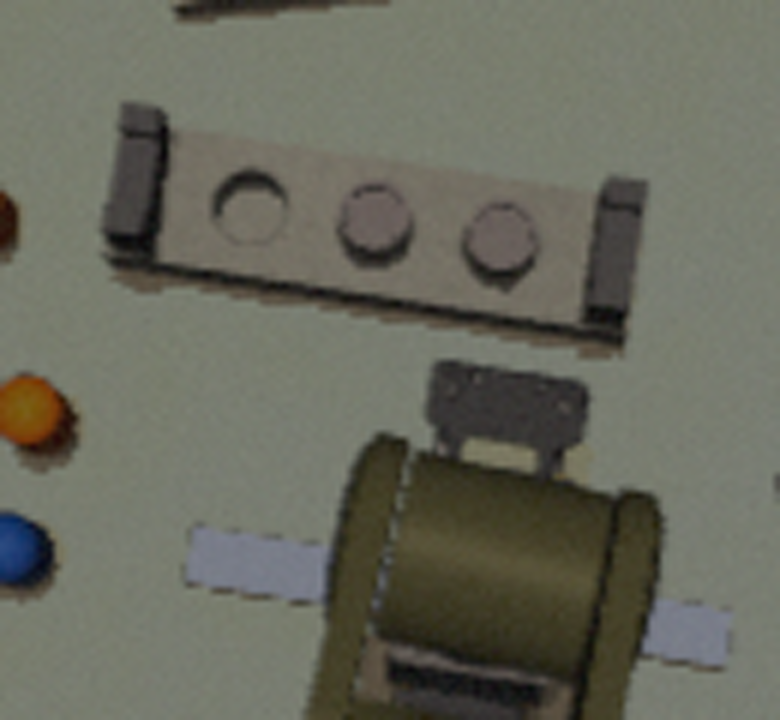

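View pics/cside2.png

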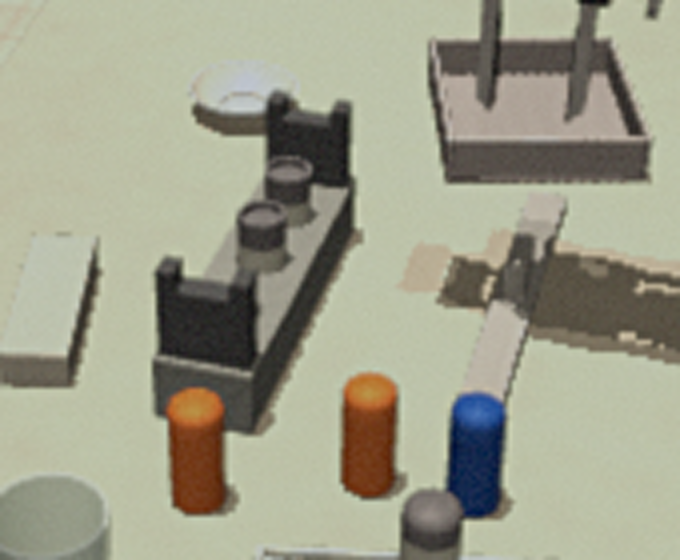

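```bash
python3 - <<'E'
from h import *
t=load('top0');P=pts(t);x,y,z=P[...,0],P[...,1],P[...,2]
print('tub',rect(P,(y<-.2)&(y>-.45)&(x>.3)&(x<.6)&(z>.033)&(z<.06)))
print('soap',rect(P,(y<-.2)&(y>-.45)&(x>.6)&(x<.8)&(z>.012)))
print('tum',rect(P,(y>.25)&(y<.45)&(x>.6)&(x<.8)&(z>.07)))
s=load('side2')
for n,C in(('top',P),('side',pts(s))):
  x,y,z=C[...,0],C[...,1],C[...,2]
  for cx,cy in((.4856,.278),(.475,.405)):
    m=(np.hypot(x-cx,y-cy)<.03)
    for lo in(.04,.065,.075,.08): print(n,lo,rect(C,m&(z>lo)))
go(.6358,0,.19,1.446)
E
```

```text
tub (451, array([ 0.4528, -0.3206,  0.0407]), array([ 452.7, -318.8]), array([170.2, 192. ]), 10.4, array([0.0345, 0.0406, 0.0469]))
soap (462, array([ 0.7113, -0.3089,  0.0195]), array([ 709.5, -304.8]), array([188.1,  99.3]), 61.5, array([0.0125, 0.0189, 0.0279]))
tum (189, array([0.6984, 0.3365, 0.089 ]), array([696.1, 333.2]), array([70.4, 69.4]), 32.2, array([0.0741, 0.0913, 0.0989]))
top 0.04 (139, array([0.4854, 0.2749, 0.0796]), array([486.6, 277.4]), array([34.1, 33.7]), 62.0, array([0.0505, 0.0835, 0.0899]))
top 0.065 (121, array([0.4856, 0.2765, 0.0835]), array([486.3, 277.4]), array([33.9, 33.3]), 57.6, array([0.0728, 0.0842, 0.0899]))
top 0.075 (110, array([0.4859, 0.2772, 0.0847]), array([485.8, 277.5]), array([32.5, 32.6]), 7.5, array([0.0779, 0.0851, 0.09  ]))
top 0.08 (97, array([0.486 , 0.2775, 0.0856]), array([485.6, 278.1]), array([32.4, 30.1]), 2.5, array([0.0808, 0.0856, 0.0902]))
top 0.04 (150, array([0.4751, 0.4007, 0.078 ]), array([475.5, 403.4]), array([33.6, 33.8]), 59.1, array([0.0491, 0.0823, 0.0898]))
top 0.065 (124, array([0.4753, 0.4025, 0.0831]), arra
[... 852 characters left out ...]
0837, 0.0862]))
side 0.04 (412, array([0.4737, 0.4123, 0.07  ]), array([473.9, 405.6]), array([34.9, 33.3]), 46.8, array([0.0443, 0.0746, 0.0855]))
side 0.065 (270, array([0.4739, 0.4101, 0.0791]), array([473.9, 405.3]), array([34.4, 32.9]), 46.8, array([0.0668, 0.0811, 0.0858]))
side 0.075 (203, array([0.4742, 0.408 , 0.0822]), array([474., 405.]), array([34. , 32.3]), 46.8, array([0.0765, 0.083 , 0.086 ]))
side 0.08 (156, array([0.4739, 0.4062, 0.0835]), array([473.2, 404.9]), array([31. , 31.5]), 36.0, array([0.0806, 0.0836, 0.0861]))
rot [ 0.5   0.03 -0.14] shift [ 0.0755  0.1758 -0.01  ] | at [ 0.4519 -0.0526  0.1785] [3.1329e+00 6.0000e-04 1.4435e+00] F [-0.6  0.1 -0.8] w 0.0516 t 4.75
```

>>> send_rows:
  series:
    - [0,0,0,0.02,0.045,-0.005,0.1]
    - [0,0,0,0.04,0.09,-0.01,0.1]
    - [0,0,0,0.058,0.135,-0.01,0.1]
    - [0,0,0,0.0755,0.176,-0.01,0.1]
    - [0,0,0,0.0755,0.176,-0.01,0.1]
    - [0,0,0,0.0755,0.176,-0.01,0.1]

```text
time_s: 5.35
ee_pos: [0.6338, 0.0005, 0.1815]
eef_rot: [-3.139, 0.0, 1.444]
force: [-1.8, 0.1, -0.1]
grip_width: 0.0522
```

```bash
python3 - <<'E'
from h import *
go(.6358,0,.075,1.446)
E
```

```text
rot [-0.15  0.01 -0.11] shift [-0.0003  0.0023  0.1064] | at [6.338e-01 5.000e-04 1.815e-01] [-3.1389e+00  2.0000e-04  1.4440e+00] F [-1.8  0.1 -0.1] w 0.0522 t 5.35
```

>>> send_rows:
  series:
    - [0,0,0,0,0.002,0.04,0.1]
    - [0,0,0,0,0.002,0.08,0.1]
    - [0,0,0,0,0.002,0.104,0.1]
    - [0,0,0,0,0.002,0.104,0.1]
    - [0,0,0,0,0.002,0.104,0.1]
    - [0,0,0,0,0.002,0.104,0.1]

```text
time_s: 5.95
ee_pos: [0.6367, -0.0002, 0.0818]
eef_rot: [3.139, -0.0, 1.443]
force: [-0.1, 0.4, 0.2]
grip_width: 0.0516
```

```bash
python3 - <<'E'
from h import *
go(.6358,0,.075,1.446)
E
```

```text
rot [ 0.18 -0.01 -0.16] shift [ 0.     -0.0009  0.0068] | at [ 6.367e-01 -2.000e-04  8.180e-02] [ 3.1385e+00 -2.0000e-04  1.4433e+00] F [-0.1  0.4  0.2] w 0.0516 t 5.95
```

>>> send_rows:
  series:
    - [0,0,0,0,0,0.004,0.1]
    - [0,0,0,0,0,0.004,-1]
    - [0,0,0,0,0,0.004,-1]
    - [0,0,0,0,0,0.004,-1]
    - [0,0,0,0,0,0.004,-1]
    - [0,0,0,0,0,0.004,-1]
    - [0,0,0,0,0,0.004,-1]
  force: 15

```text
time_s: 6.65
ee_pos: [0.6361, 0.0001, 0.0757]
eef_rot: [3.141, -0.0, 1.443]
force: [-1.7, -0.5, 3.8]
grip_width: 0.0358
```

```bash
python3 - <<'E'
from h import *
go(.6358,0,.075,1.446)
go(.6358,0,.18,1.446)
E
```

```text
rot [ 0.01 -0.   -0.15] shift [-0.0001 -0.0003  0.0007] | at [6.361e-01 1.000e-04 7.570e-02] [ 3.1414 -0.      1.4435] F [-1.7 -0.5  3.8] w 0.0358 t 6.65
rot [ 0.01 -0.   -0.15] shift [-1.000e-04 -3.000e-04 -1.043e-01] | at [6.361e-01 1.000e-04 7.570e-02] [ 3.1414 -0.      1.4435] F [-1.7 -0.5  3.8] w 0.0358 t 6.65
```

>>> send_rows:
  series:
    - [0,0,0,0,0,-0.015,-1]
    - [0,0,0,0,0,-0.03,-1]
    - [0,0,0,0,0,-0.045,-1]
    - [0,0,0,0,0,-0.08,-1]
    - [0,0,0,0,0,-0.12,-1]
    - [0,0,0,-0.02,-0.045,-0.12,-1]
    - [0,0,0,-0.05,-0.08,-0.12,-1]
    - [0,0,0,-0.08,-0.115,-0.12,-1]

```text
time_s: 7.45
ee_pos: [0.5104, -0.0651, 0.1968]
eef_rot: [3.14, 0.0, 1.444]
force: [0.5, -1.3, -0.6]
grip_width: 0.0358
```

>>> send_rows:
  series:
    - [0,0,0,-0.045,-0.008,0,-1]
    - [0,0,0,-0.09,-0.015,0,-1]
    - [0,0,0,-0.135,-0.022,0,-1]
    - [0,0,0,-0.18,-0.03,0,-1]
    - [0,0,0,-0.212,-0.03,0,-1]
    - [0,0,0,-0.212,-0.03,0,-1]

```text
time_s: 8.05
ee_pos: [0.4543, -0.2744, 0.1966]
eef_rot: [3.14, 0.001, 1.44]
force: [0.3, 0.1, -0.3]
grip_width: 0.0354
```

```bash
python3 - <<'E'
from h import *
go(.455,-.27,.066,1.446)
E
```

```text
rot [ 0.07  0.06 -0.36] shift [ 4.600e-03 -1.000e-04  1.306e-01] | at [ 0.4543 -0.2744  0.1966] [3.1403e+00 1.1000e-03 1.4397e+00] F [ 0.3  0.1 -0.3] w 0.0354 t 8.05
```

>>> send_rows:
  series:
    - [0,0,0,0,0,0.045,-1]
    - [0,0,0,0,0,0.09,-1]
    - [0,0,0,0,0,0.12,-1]
    - [0,0,0,0,0,0.128,-1]
    - [0,0,0,0,0,0.128,-1]
    - [0,0,0,0,0,0.128,0.1]
    - [0,0,0,0,0,0.128,0.1]
    - [0,0,0,0,0,0.128,0.1]

```text
time_s: 8.85
ee_pos: [0.4557, -0.2714, 0.0688]
eef_rot: [3.14, 0.001, 1.443]
force: [-0.2, -1.0, 0.5]
grip_width: 0.0514
```

```bash
python3 - <<'E'
from h import *
go(.6278,-.0634,.19,1.446)
E
```

```text
rot [ 0.11  0.06 -0.14] shift [ 0.2281  0.1445 -0.1211] | at [ 0.4557 -0.2714  0.0688] [3.1397e+00 1.0000e-03 1.4435e+00] F [-0.2 -1.   0.5] w 0.0514 t 8.85
```

>>> send_rows:
  series:
    - [0,0,0,0,0,-0.04,0.1]
    - [0,0,0,0,0,-0.08,0.1]
    - [0,0,0,0,0,-0.122,0.1]
    - [0,0,0,0.04,0.025,-0.122,0.1]
    - [0,0,0,0.08,0.05,-0.122,0.1]
    - [0,0,0,0.12,0.075,-0.122,0.1]
    - [0,0,0,0.16,0.1,-0.122,0.1]
    - [0,0,0,0.2,0.125,-0.122,0.1]

```text
time_s: 9.65
ee_pos: [0.6056, -0.087, 0.1904]
eef_rot: [3.14, 0.0, 1.443]
force: [-0.1, -0.9, 0.8]
grip_width: 0.0516
```

>>> send_rows:
  series:
    - [0,0,0,0.028,0.019,0,0.1]
    - [0,0,0,0.028,0.019,0,0.1]
    - [0,0,0,0.028,0.019,0,0.1]

```text
time_s: 9.95
ee_pos: [0.627, -0.0629, 0.1897]
eef_rot: [3.142, 0.0, 1.445]
force: [0.2, 0.7, -0.6]
grip_width: 0.0518
```

```bash
python3 - <<'E'
from h import *
go(.6278,-.0634,.075,1.446)
E
```

```text
rot [ 0.01  0.01 -0.08] shift [-0.0004  0.0009  0.1147] | at [ 0.627  -0.0629  0.1897] [3.1415e+00 1.0000e-04 1.4446e+00] F [ 0.2  0.7 -0.6] w 0.0518 t 9.95
```

>>> send_rows:
  series:
    - [0,0,0,0,0.001,0.045,0.1]
    - [0,0,0,0,0.001,0.09,0.1]
    - [0,0,0,0,0.001,0.114,0.1]
    - [0,0,0,0,0.001,0.114,0.1]
    - [0,0,0,0,0.001,0.114,-1]
    - [0,0,0,0,0.001,0.114,-1]
    - [0,0,0,0,0.001,0.114,-1]
    - [0,0,0,0,0.001,0.114,-1]

```text
time_s: 10.75
ee_pos: [0.6282, -0.0637, 0.0775]
eef_rot: [3.14, 0.0, 1.443]
force: [-6.0, -0.9, 7.5]
grip_width: 0.0357
```

>>> send_rows:
  series:
    - [0,0,0,0,0,0,-1]

```text
time_s: 10.85
ee_pos: [0.6282, -0.0637, 0.0775]
eef_rot: [3.14, 0.0, 1.443]
force: [-5.0, 0.6, 7.5]
grip_width: 0.036
```

```bash
python3 - <<'E'
from h import *
go(.6278,-.0634,.2,1.446)
E
```

```text
rot [ 0.09  0.02 -0.15] shift [ 0.0002 -0.0002 -0.1225] | at [ 0.6282 -0.0637  0.0775] [3.1400e+00 4.0000e-04 1.4434e+00] F [-5.   0.6  7.5] w 0.036 t 10.85
```

>>> send_rows:
  series:
    - [0,0,0,0,0,-0.015,-1]
    - [0,0,0,0,0,-0.03,-1]
    - [0,0,0,0,0,-0.045,-1]
    - [0,0,0,0,0,-0.085,-1]
    - [0,0,0,0,0,-0.13,-1]
    - [0,0,0,-0.02,-0.045,-0.13,-1]
    - [0,0,0,-0.04,-0.09,-0.13,-1]
    - [0,0,0,-0.06,-0.135,-0.13,-1]

```text
time_s: 11.65
ee_pos: [0.4848, -0.106, 0.2067]
eef_rot: [3.14, 0.0, 1.444]
force: [0.5, 0.0, -0.0]
grip_width: 0.036
```

>>> send_rows:
  series:
    - [0,0,0,-0.045,0,0,-1]
    - [0,0,0,-0.09,0,0,-1]
    - [0,0,0,-0.135,0,0,-1]
    - [0,0,0,-0.18,0,0,-1]
    - [0,0,0,-0.225,0,0,-1]
    - [0,0,0,-0.26,-0.003,0,-1]
    - [0,0,0,-0.26,-0.003,0,-1]
    - [0,0,0,-0.26,-0.003,0,-1]

```text
time_s: 12.45
ee_pos: [0.4502, -0.3636, 0.2063]
eef_rot: [3.141, 0.0, 1.442]
force: [1.1, -0.0, -0.7]
grip_width: 0.0355
```

```bash
python3 - <<'E'
from h import *
go(.45,-.365,.067,1.446)
E
```

```text
rot [ 0.04  0.02 -0.22] shift [-0.0014 -0.0002  0.1393] | at [ 0.4502 -0.3636  0.2063] [3.1409e+00 3.0000e-04 1.4422e+00] F [ 1.1 -0.  -0.7] w 0.0355 t 12.45
```

>>> send_rows:
  series:
    - [0,0,0,0,0,0.045,-1]
    - [0,0,0,0,0,0.09,-1]
    - [0,0,0,0,0,0.13,-1]
    - [0,0,0,0,0,0.138,-1]
    - [0,0,0,0,0,0.138,-1]
    - [0,0,0,0,0,0.138,0.1]
    - [0,0,0,0,0,0.138,0.1]
    - [0,0,0,0,0,0.138,0.1]

```text
time_s: 13.25
ee_pos: [0.4509, -0.3634, 0.0686]
eef_rot: [3.14, 0.001, 1.444]
force: [0.8, -0.2, 0.9]
grip_width: 0.0513
```

>>> send_rows:
  series:
    - [0,0,0,0,0,-0.04,0.1]
    - [0,0,0,0,0,-0.08,0.1]
    - [0,0,0,0,0,-0.12,0.1]
    - [0,0,0,0.045,0,-0.12,0.1]
    - [0,0,0,0.09,0,-0.12,0.1]
    - [0,0,0,0.135,0,-0.12,0.1]
    - [0,0,0,0.18,0,-0.12,0.1]
    - [0,0,0,0.225,0,-0.12,0.1]

```text
time_s: 14.05
ee_pos: [0.4789, -0.1384, 0.1881]
eef_rot: [3.141, 0.0, 1.443]
force: [1.1, -0.0, -0.0]
grip_width: 0.0514
```

```bash
python3 - <<'E'
from h import *
shot('top','top3'); shot('side','side3')
go(.485,.2785,.18,1.446)
a=cv2.imread('pics/top3.png');b=cv2.imread('pics/side3.png')
cv2.imwrite('pics/c3.png',np.vstack([cv2.resize(a[130:300,150:480],(640,330)),b[140:300]])[:, :640])
E
```

```text
rot [ 0.06 -0.02  0.1 ] shift [ 0.4122 -0.0454  0.0084] | at [ 0.4794 -0.1361  0.1883] [ 3.1405e+00 -4.0000e-04  1.4478e+00] F [-0.1 -0.3  0.9] w 0.052 t 14.15
```

View pics/c3.png

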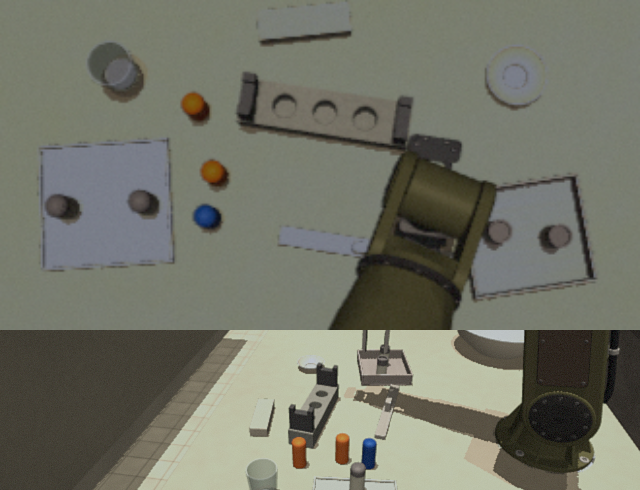

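Both spent cartridges stand in the tub, at (498,231) and (557,236) in the composite, and all three bores are empty. Fresh A is the grey dome at (140,201), not the blue one at (205,215). I'll go there next.

>>> send_rows:
  series:
    - [0,0,0,0.05,-0.005,0,0.1]
    - [0,0,0,0.1,-0.011,0,0.1]
    - [0,0,0,0.15,-0.017,0,0.1]
    - [0,0,0,0.2,-0.022,0,0.1]
    - [0,0,0,0.25,-0.028,0,0.1]
    - [0,0,0,0.3,-0.034,0,0.1]
    - [0,0,0,0.35,-0.04,0,0.1]
    - [0,0,0,0.385,-0.044,0,0.1]

```text
time_s: 14.95
ee_pos: [0.4841, 0.2497, 0.188]
eef_rot: [3.141, -0.001, 1.444]
force: [0.1, -1.0, -0.3]
grip_width: 0.0515
```

>>> send_rows:
  series:
    - [0,0,0,0.027,-0.001,0.008,0.1]
    - [0,0,0,0.027,-0.001,0.008,0.1]
    - [0,0,0,0.027,-0.001,0.008,0.1]

```text
time_s: 15.25
ee_pos: [0.4867, 0.2739, 0.1795]
eef_rot: [-3.141, 0.0, 1.444]
force: [-0.6, -0.5, 0.2]
grip_width: 0.0517
```

```bash
python3 - <<'E'
from h import *
go(.485,.2785,.065,1.446)
E
```

```text
rot [-0.01  0.02 -0.12] shift [ 0.0043 -0.0023  0.1145] | at [0.4867 0.2739 0.1795] [-3.1415e+00  3.0000e-04  1.4440e+00] F [-0.6 -0.5  0.2] w 0.0517 t 15.25
```

>>> send_rows:
  series:
    - [0,0,0,0.004,-0.002,0.045,0.1]
    - [0,0,0,0.004,-0.002,0.09,0.1]
    - [0,0,0,0.004,-0.002,0.114,0.1]
    - [0,0,0,0.004,-0.002,0.114,0.1]
    - [0,0,0,0.004,-0.002,0.114,0.1]

```text
time_s: 15.75
ee_pos: [0.486, 0.2778, 0.0668]
eef_rot: [3.141, -0.001, 1.442]
force: [-0.3, -0.3, 0.1]
grip_width: 0.0519
```

```bash
python3 - <<'E'
from h import *
go(.485,.2785,.065,1.446)
E
```

```text
rot [ 0.06 -0.03 -0.22] shift [ 0.0006 -0.0011  0.0018] | at [0.486  0.2778 0.0668] [ 3.1406e+00 -6.0000e-04  1.4422e+00] F [-0.3 -0.3  0.1] w 0.0519 t 15.75
```

>>> send_rows:
  series:
    - [0,0,0,0.001,-0.001,0.001,-1]
    - [0,0,0,0.001,-0.001,0.001,-1]
    - [0,0,0,0.001,-0.001,0.001,-1]
    - [0,0,0,0.001,-0.001,0.001,-1]
    - [0,0,0,0.001,-0.001,0.001,-1]
    - [0,0,0,0.001,-0.001,-0.03,-1]
    - [0,0,0,0.001,-0.001,-0.08,-1]
    - [0,0,0,0.001,-0.001,-0.13,-1]
  force: 20

```text
time_s: 16.55
ee_pos: [0.4838, 0.2794, 0.1971]
eef_rot: [-3.141, 0.001, 1.444]
force: [0.4, 0.5, -0.8]
grip_width: 0.0357
```

```bash
python3 - <<'E'
from h import *
go(.6438,.0636,.195,1.446)
s=shot('side','side4');crop('side4',290,80,420,330,3,'c4')
E
```

```text
rot [-0.05  0.03 -0.14] shift [-0.1937  0.186   0.0021] | at [0.4838 0.2794 0.1971] [-3.1407e+00  5.0000e-04  1.4436e+00] F [ 0.4  0.5 -0.8] w 0.0357 t 16.55
```

View pics/c4.png

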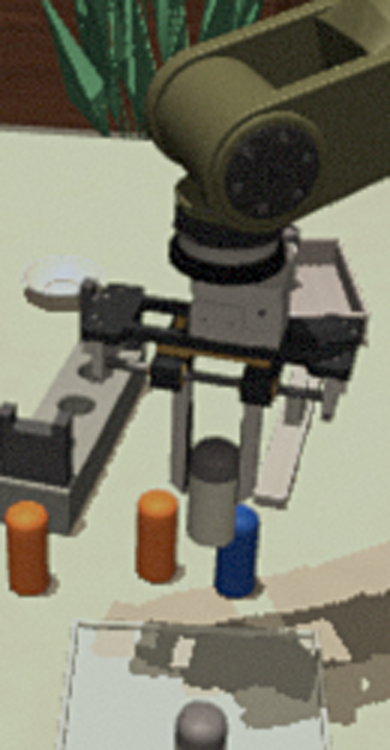

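Fresh A is held upright at (361,250) in the full side picture. Now I'll fit its axis in the hand.

```bash
cat >> h.py <<'E'
from scipy.optimize import least_squares
def cyl(C,cx,cy,z0,z1,r=.018,rad=.027,ex=.022):
    x,y,z=C[...,0],C[...,1],C[...,2]
    m=(np.hypot(x-cx,y-cy)<rad)&(z>z0)&(z<z1)&(abs(x-cx)<ex)
    p=C[m]
    s=least_squares(lambda q:np.hypot(p[:,0]-q[0],p[:,1]-q[1])-r,[cx,cy],loss='soft_l1',f_scale=.002)
    return len(p),s.x.round(4),p[:,2].max().round(4),np.std(s.fun).round(4)
E
python3 - <<'E'
from h import *
Q=pts(load('side4'));Q0=pts(load('side2'))
print('inhand',cyl(Q,.484,.279,.14,.2,ex=.016),cyl(Q,.484,.279,.142,.165))
print('A before',cyl(Q0,.485,.2785,.01,.065),'B',cyl(Q0,.4745,.405,.01,.065), 'B4',cyl(Q,.4745,.405,.01,.065))
# calibrate: known gripped spent in bore
for b,(u,v) in {'bore1':(.6358,0),'bore0':(.6278,-.0634)}.items(): print(b,cyl(Q0,u,v,.055,.088))
E
```

```text
inhand (323, array([0.4833, 0.2754]), np.float64(0.1999), np.float64(0.001)) (134, array([0.4835, 0.2753]), np.float64(0.1647), np.float64(0.0009))
A before (271, array([0.4849, 0.2757]), np.float64(0.0649), np.float64(0.0011)) B (307, array([0.4742, 0.4024]), np.float64(0.065), np.float64(0.0009)) B4 (313, array([0.4742, 0.4024]), np.float64(0.0649), np.float64(0.0009))
bore1 (171, array([ 0.6342, -0.0024]), np.float64(0.0877), np.float64(0.004))
bore0 (133, array([ 0.6266, -0.0652]), np.float64(0.0879), np.float64(0.0036))
```

>>> send_rows:
  series:
    - [0,0,0,-0.03,0.03,0,-1]
    - [0,0,0,-0.06,0.06,0,-1]
    - [0,0,0,-0.09,0.09,0,-1]
    - [0,0,0,-0.12,0.12,0,-1]
    - [0,0,0,-0.15,0.15,0,-1]
    - [0,0,0,-0.175,0.175,0,-1]
    - [0,0,0,-0.192,0.186,0,-1]
    - [0,0,0,-0.192,0.186,0,-1]

```text
time_s: 17.4
ee_pos: [0.6448, 0.0636, 0.1949]
eef_rot: [-3.141, 0.0, 1.441]
force: [0.3, -0.2, -0.9]
grip_width: 0.0353
```

>>> send_rows:
  series:
    - [0,0,0,0,0,0.03,-1]
    - [0,0,0,0,0,0.06,-1]
    - [0,0,0,0,0,0.06,-1]
    - [0,0,0,0,0,0.06,-1]
    - [0,0,0,0,0,0.06,-1]

```text
time_s: 17.9
ee_pos: [0.645, 0.0662, 0.1376]
eef_rot: [3.139, -0.001, 1.444]
force: [0.4, -0.2, 0.2]
grip_width: 0.0356
```

```bash
python3 - <<'E'
from h import *
go(.6438,.0646,.076,1.446)
E
```

```text
rot [ 0.15 -0.03 -0.11] shift [-0.0018 -0.0011  0.0616] | at [0.645  0.0662 0.1376] [ 3.1389e+00 -6.0000e-04  1.4441e+00] F [ 0.4 -0.2  0.2] w 0.0356 t 17.9
```

>>> send_rows:
  series:
    - [0,0,0,-0.001,-0.001,0.015,-1]
    - [0,0,0,-0.001,-0.001,0.022,-1]
    - [0,0,0,-0.001,-0.001,0.028,-1]
    - [0,0,0,-0.001,-0.001,0.034,-1]
    - [0,0,0,-0.001,-0.001,0.034,-1]

```text
time_s: 18.4
ee_pos: [0.643, 0.0646, 0.1004]
eef_rot: [-3.14, 0.0, 1.443]
force: [0.0, 0.3, -0.5]
grip_width: 0.0358
```

```bash
python3 - <<'E'
from h import *
go(.6438,.0646,.076,1.446)
E
```

```text
rot [-0.08  0.01 -0.15] shift [0.0001 0.0008 0.0244] | at [0.643  0.0646 0.1004] [-3.1402e+00  2.0000e-04  1.4434e+00] F [ 0.   0.3 -0.5] w 0.0358 t 18.4
```

>>> send_rows:
  series:
    - [0,0,0,0,0,0.008,-1]
    - [0,0,0,0,0,0.016,-1]
    - [0,0,0,0,0,0.022,-1]
    - [0,0,0,0,0,0.025,-1]
    - [0,0,0,0,0,0.025,-1]
    - [0,0,0,0,0,0.025,-1]

```text
time_s: 19.0
ee_pos: [0.6434, 0.0647, 0.0764]
eef_rot: [3.141, -0.0, 1.443]
force: [-0.1, 0.2, 0.4]
grip_width: 0.0355
```

```bash
python3 - <<'E'
from h import *
go(.6438,.0646,.076,1.446)
E
```

```text
rot [ 0.02 -0.   -0.14] shift [-0.      0.0004  0.0004] | at [0.6434 0.0647 0.0764] [ 3.1413e+00 -1.0000e-04  1.4435e+00] F [-0.1  0.2  0.4] w 0.0355 t 19.0
```

>>> send_rows:
  series:
    - [0,0,0,0,0,0.002,-1]
    - [0,0,0,0,0,0.003,-1]
    - [0,0,0,0,0,0.003,-1]
    - [0,0,0,0,0,0.003,0.1]
    - [0,0,0,0,0,0.003,0.1]
    - [0,0,0,0,0,0.003,0.1]
    - [0,0,0,0,0,-0.04,0.1]
    - [0,0,0,0,0,-0.09,0.1]

```text
time_s: 19.8
ee_pos: [0.6423, 0.0646, 0.1654]
eef_rot: [-3.137, 0.001, 1.443]
force: [0.5, 0.1, 1.6]
grip_width: 0.0518
```

>>> send_rows:
  series:
    - [0,0,0,0,0,-0.03,0.1]
    - [0,0,0,0.05,-0.03,-0.03,0.1]
    - [0,0,0,0.1,-0.06,-0.03,0.1]
    - [0,0,0,0.15,-0.09,-0.03,0.1]
    - [0,0,0,0.19,-0.12,-0.03,0.1]
    - [0,0,0,0.23,-0.15,-0.03,0.1]
    - [0,0,0,0.27,-0.18,-0.03,0.1]

```text
time_s: 20.5
ee_pos: [0.51, 0.3353, 0.1962]
eef_rot: [-3.141, 0.0, 1.443]
force: [0.5, 0.8, 0.0]
grip_width: 0.0517
```

```bash
python3 - <<'E'
from h import *
go(.475,.405,.18,1.446)
t=shot('top','top5'); crop('top5',255,150,385,250,6,'c5')
P=pts(t);x,y,z=P[...,0],P[...,1],P[...,2]
print(rect(P,(np.hypot(x-.6438,y-.0636)<.026)&(z>.08)))
E
```

```text
rot [-0.01  0.01 -0.15] shift [ 0.0647 -0.0435  0.0162] | at [0.51   0.3353 0.1962] [-3.1414e+00  2.0000e-04  1.4434e+00] F [0.5 0.8 0. ] w 0.0517 t 20.5
(119, array([0.6422, 0.0631, 0.0943]), array([642.6,  63.5]), array([32.6, 33.1]), 2.9, array([0.086 , 0.0945, 0.1017]))
```

View pics/c5.png

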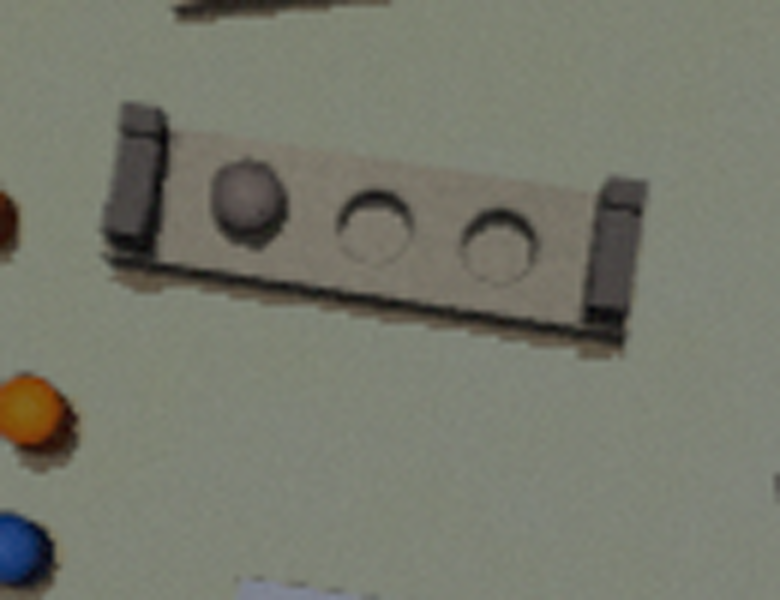

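Fresh A is seated at (296,183). The bar's end now shows at (296,247), where it was (287,238) before, so it has been knocked. I'll re-measure it later and fetch fresh B now.

>>> send_rows:
  series:
    - [0,0,0,0.035,-0.022,0.016,0.1]
    - [0,0,0,0.065,-0.0435,0.016,0.1]
    - [0,0,0,0.065,-0.0435,0.016,0.1]
    - [0,0,0,0.065,-0.0435,0.016,0.1]

```text
time_s: 20.95
ee_pos: [0.4761, 0.4039, 0.1802]
eef_rot: [-3.141, 0.0, 1.445]
force: [-0.9, -0.6, 0.7]
grip_width: 0.0518
```

```bash
python3 - <<'E'
from h import *
t=load('top5');P=pts(t);x,y,z=P[...,0],P[...,1],P[...,2]
print(rect(P,(np.hypot(x-.475,y-.4045)<.026)&(z>.07)))
go(.475,.405,.065,1.446)
E
```

```text
(26, array([0.4862, 0.3854, 0.4847]), array([487.4, 386.6]), array([30.6,  7.9]), 34.2, array([0.478 , 0.4861, 0.489 ]))
rot [-0.01  0.02 -0.07] shift [ 0.001  -0.0013  0.1152] | at [0.4761 0.4039 0.1802] [-3.1414e+00  3.0000e-04  1.4448e+00] F [-0.9 -0.6  0.7] w 0.0518 t 20.95
```

>>> send_rows:
  series:
    - [0,0,0,0.001,-0.001,0.045,0.1]
    - [0,0,0,0.001,-0.001,0.09,0.1]
    - [0,0,0,0.001,-0.001,0.115,0.1]
    - [0,0,0,0.001,-0.001,0.115,0.1]
    - [0,0,0,0.001,-0.001,0.115,0.1]

```text
time_s: 21.45
ee_pos: [0.4765, 0.4043, 0.0665]
eef_rot: [3.141, -0.0, 1.442]
force: [0.9, 0.3, 1.5]
grip_width: 0.0519
```

```bash
python3 - <<'E'
from h import *
go(.475,.405,.065,1.446)
E
```

```text
rot [ 0.03 -0.03 -0.21] shift [ 0.0005 -0.0015  0.0015] | at [0.4765 0.4043 0.0665] [ 3.1410e+00 -5.0000e-04  1.4423e+00] F [0.9 0.3 1.5] w 0.0519 t 21.45
```

>>> send_rows:
  series:
    - [0,0,0,0,-0.001,0.001,-1]
    - [0,0,0,0,-0.001,0.001,-1]
    - [0,0,0,0,-0.001,0.001,-1]
    - [0,0,0,0,-0.001,0.001,-1]
    - [0,0,0,0,-0.001,0.001,-1]
    - [0,0,0,0,-0.001,-0.03,-1]
    - [0,0,0,0,-0.001,-0.08,-1]
    - [0,0,0,0,-0.001,-0.13,-1]

```text
time_s: 22.25
ee_pos: [0.4741, 0.4047, 0.1971]
eef_rot: [-3.141, 0.001, 1.444]
force: [0.1, 0.8, 0.1]
grip_width: 0.0356
```

>>> send_rows:
  series:
    - [0,0,0,-0.045,0.02,0,-1]
    - [0,0,0,-0.09,0.04,0,-1]
    - [0,0,0,-0.135,0.06,0,-1]
    - [0,0,0,-0.18,0.08,0,-1]
    - [0,0,0,-0.22,0.105,0,-1]
    - [0,0,0,-0.26,0.13,0,-1]
    - [0,0,0,-0.3,0.155,0,-1]
    - [0,0,0,-0.34,0.18,0,-1]

```text
time_s: 23.05
ee_pos: [0.6104, 0.043, 0.196]
eef_rot: [3.141, -0.0, 1.444]
force: [-0.1, 0.4, 0.1]
grip_width: 0.0354
```

```bash
python3 - <<'E'
from h import *
go(.6358,.0,.137,1.446)
E
```

```text
rot [ 0.04 -0.01 -0.14] shift [-0.0394  0.0307  0.059 ] | at [0.6104 0.043  0.196 ] [ 3.1410e+00 -1.0000e-04  1.4436e+00] F [-0.1  0.4  0.1] w 0.0354 t 23.05
```

>>> send_rows:
  series:
    - [0,0,0,-0.03,0.02,0,-1]
    - [0,0,0,-0.04,0.031,0,-1]
    - [0,0,0,-0.04,0.031,0.03,-1]
    - [0,0,0,-0.04,0.031,0.059,-1]
    - [0,0,0,-0.04,0.031,0.059,-1]
    - [0,0,0,-0.04,0.031,0.059,-1]

```text
time_s: 23.65
ee_pos: [0.6357, 0.0013, 0.1374]
eef_rot: [3.141, -0.0, 1.444]
force: [0.5, -0.0, -0.0]
grip_width: 0.0354
```

```bash
python3 - <<'E'
from h import *
go(.6358,.0,.1,1.446)
s=shot('side','side6');crop('side6',280,100,400,260,4,'c6')
go(.6358,.0,.1,1.446)
E
```

```text
rot [ 0.01 -0.   -0.14] shift [-0.0013  0.0003  0.0374] | at [0.6357 0.0013 0.1374] [ 3.1414 -0.      1.4436] F [ 0.5 -0.  -0. ] w 0.0354 t 23.65
rot [ 0.12 -0.01 -0.13] shift [-0.0013 -0.0002  0.0383] | at [0.6361 0.0013 0.1383] [ 3.1396e+00 -1.0000e-04  1.4437e+00] F [-0.2 -0.1  0.3] w 0.0358 t 23.7
```

View pics/c6.png

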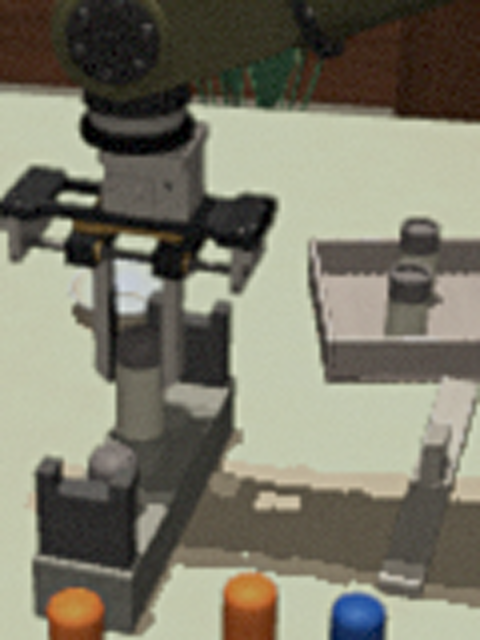

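The cartridge hangs upright above the middle bore, around (315,195) in the full side picture, and the tub and bar are clear. I'll insert it slowly.

>>> send_rows:
  series:
    - [0,0,0,-0.001,0,0.015,-1]
    - [0,0,0,-0.001,0,0.022,-1]
    - [0,0,0,-0.001,0,0.028,-1]
    - [0,0,0,-0.001,0,0.034,-1]
    - [0,0,0,-0.001,0,0.038,-1]

```text
time_s: 24.2
ee_pos: [0.6353, 0.0002, 0.0978]
eef_rot: [-3.141, 0.0, 1.444]
force: [-0.9, 0.1, 0.4]
grip_width: 0.0359
```

```bash
python3 - <<'E'
from h import *
go(.6358,.0,.075,1.446)
E
```

```text
rot [-0.02  0.   -0.14] shift [-0.0002  0.0005  0.0228] | at [6.353e-01 2.000e-04 9.780e-02] [-3.1412  0.      1.4435] F [-0.9  0.1  0.4] w 0.0359 t 24.2
```

>>> send_rows:
  series:
    - [0,0,0,0,0,0.008,-1]
    - [0,0,0,0,0,0.016,-1]
    - [0,0,0,0,0,0.022,-1]
    - [0,0,0,0,0,0.025,-1]
    - [0,0,0,0,0,0.025,-1]

```text
time_s: 24.7
ee_pos: [0.6357, 0.0003, 0.075]
eef_rot: [3.141, -0.0, 1.444]
force: [-7.6, 0.7, 16.0]
grip_width: 0.0348
```

>>> send_rows:
  series:
    - [0,0,0,0,0,0,0.1]
    - [0,0,0,0,0,0,0.1]
    - [0,0,0,0,0,0,0.1]
    - [0,0,0,0,0,-0.04,0.1]
    - [0,0,0,0,0,-0.09,0.1]
    - [0,0,0,0,0,-0.13,0.1]
    - [0,0,0,0,-0.02,-0.13,0.1]

```text
time_s: 25.4
ee_pos: [0.618, 0.0025, 0.2091]
eef_rot: [3.132, -0.001, 1.443]
force: [-0.1, 0.2, -0.1]
grip_width: 0.0515
```

>>> send_rows:
  series:
    - [0,0,0,-0.04,-0.03,0,0.1]
    - [0,0,0,-0.08,-0.06,0,0.1]
    - [0,0,0,-0.13,-0.06,0,0.1]
    - [0,0,0,-0.18,-0.06,0,0.1]
    - [0,0,0,-0.23,-0.06,0,0.1]
    - [0,0,0,-0.28,-0.06,0,0.1]

```text
time_s: 26.0
ee_pos: [0.5199, -0.2693, 0.2035]
eef_rot: [3.141, 0.0, 1.444]
force: [0.8, 0.0, 0.1]
grip_width: 0.052
```

```bash
python3 - <<'E'
from h import *
t=shot('top','top7');s=shot('side','side7')
P=pts(t);x,y,z=P[...,0],P[...,1],P[...,2]
for b in((.6438,.0636),(.6358,0)):print(rect(P,(np.hypot(x-b[0],y-b[1])<.026)&(z>.08)))
a=cv2.imread('pics/top7.png');b=cv2.imread('pics/side7.png')
cv2.imwrite('pics/c7.png',np.vstack([cv2.resize(a[130:300,150:480],(640,330)),b[140:340]]))
go(0,0,0,1.446)
E
```

```text
(118, array([0.6423, 0.0632, 0.0947]), array([642.5,  63.5]), array([32.7, 33.2]), 3.4, array([0.0855, 0.0954, 0.1017]))
(115, array([6.347e-01, 5.000e-04, 9.490e-02]), array([635.2,   0.8]), array([32.3, 32.7]), 2.1, array([0.0857, 0.0953, 0.1016]))
rot [-0.02  0.03 -0.44] shift [ 0.2014 -0.5505  0.203 ] | at [ 0.5191 -0.2722  0.2029] [-3.1412e+00  6.0000e-04  1.4383e+00] F [ 0.1  0.9 -0.1] w 0.0518 t 26.1
```

View pics/c7.png

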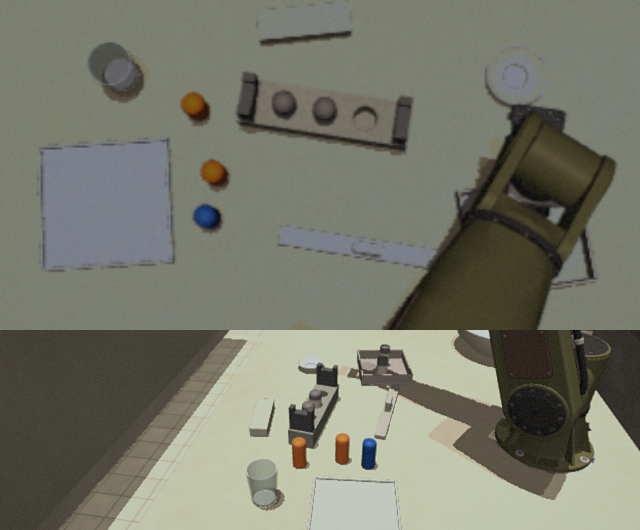

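Both fresh cartridges are home: the domes sit at (284,102) and (324,110), with tops at about 0.0985. The bar lies with its fin at about (366,247). Next I'll measure the bar.

```bash
python3 - <<'E'
from h import *
for nm,fn in(('top','top7'),('side','side7')):
    c=load(fn);P=pts(c);x,y,z=P[...,0],P[...,1],P[...,2]
    m=(x>.36)&(x<.54)&(y>-.215)&(y<.14)
    print(nm,'fin',rect(P,m&(z>.033)&(z<.06)))
    lum=c['pixels'].astype(int).sum(-1)
    mb=m&(z>.009)&(z<.022); print(rect(P,mb))
    p=P[mb]; A=np.polyfit(p[:,1],p[:,0],1); print(np.arctan(-A[0]))
crop('top7',280,230,400,290,6,'c8')
E
```

```text
top fin (90, array([ 0.4317, -0.0818,  0.0474]), array([ 459.5, -137.3]), array([ 36.7, 187.9]), 27.2, array([0.0406, 0.0475, 0.0535]))
(697, array([ 0.4307, -0.0556,  0.0141]), array([452.6, -38.2]), array([351.4, 179.5]), 88.6, array([0.0095, 0.0138, 0.0193]))
-0.09104674476259564
side fin (79, array([ 0.4331, -0.0824,  0.0435]), array([ 457.9, -136.1]), array([ 36.1, 188.8]), 27.8, array([0.0346, 0.0455, 0.0489]))
(451, array([ 0.4286, -0.0526,  0.0129]), array([456.3, -73.7]), array([281.5, 125.2]), 89.8, array([0.0103, 0.0127, 0.0157]))
-0.08484078713071111
```

View pics/c8.png

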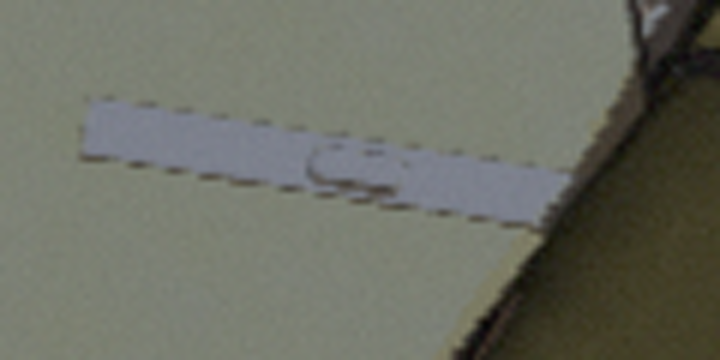

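```bash
python3 - <<'E'
from h import *
for nm,fn in(('top','top7'),('side','side7')):
    c=load(fn);P=pts(c);x,y,z=P[...,0],P[...,1],P[...,2]
    m=(abs(x-.432-.1*(y+.08))<.025)&(y>-.17)&(y<.08)
    print(nm,'fin',rect(P,m&(z>.036)&(z<.06)&(abs(y+.08)<.05)))
    mb=m&(z>.008)&(z<.022); print(rect(P,mb))
    p=P[mb]; A=np.polyfit(p[:,1],p[:,0],1); print(np.arctan(-A[0]),np.polyval(A,-.08))
t=load('top7')
for u,v in((90,99),(570,170),(82,156),(545,227)): print(ray(t,280+u/6,230+v/6,.014).round(4))
E
```

```text
top fin (84, array([ 0.426 , -0.0724,  0.048 ]), array([426.2, -72.3]), array([44.5, 15.9]), 82.4, array([0.0421, 0.0477, 0.0537]))
(642, array([ 0.4291, -0.0484,  0.0141]), array([431.9, -52.2]), array([239.4,  42.6]), 84.6, array([0.0094, 0.0139, 0.0192]))
-0.12641771604311497 0.42511601355974504
side fin (63, array([ 0.4248, -0.0687,  0.0453]), array([424.9, -72.6]), array([46.1, 15.7]), 82.9, array([0.0385, 0.0463, 0.0489]))
(387, array([ 0.4296, -0.0247,  0.0128]), array([427.3, -52.1]), array([239.2,  29.7]), 82.9, array([0.0099, 0.0127, 0.0156]))
-0.1421912774951123 0.4216870876554841
[0.4561 0.062  0.014 ]
[ 0.4273 -0.1838  0.014 ]
[0.427  0.0651 0.014 ]
[ 0.3981 -0.1715  0.014 ]
```

```bash
python3 - <<'E'
from h import *
go(.4262,-.0725,.12,1.446)
E
```

```text
rot [-0.02  0.03 -0.44] shift [ 0.1858 -0.1185  0.0828] | at [ 0.5191 -0.2722  0.2029] [-3.1412e+00  6.0000e-04  1.4383e+00] F [ 0.1  0.9 -0.1] w 0.0518 t 26.1
```

>>> send_rows:
  series:
    - [0,0,0,0.04,-0.025,0,0.1]
    - [0,0,0,0.08,-0.05,0,0.1]
    - [0,0,0,0.12,-0.075,0.02,0.1]
    - [0,0,0,0.155,-0.1,0.05,0.1]
    - [0,0,0,0.186,-0.1185,0.08,0.1]
    - [0,0,0,0.186,-0.1185,0.082,0.1]
    - [0,0,0,0.186,-0.1185,0.082,0.1]

```text
time_s: 26.8
ee_pos: [0.4266, -0.0671, 0.1214]
eef_rot: [-3.141, -0.0, 1.445]
force: [0.3, -0.1, 0.9]
grip_width: 0.0513
```

```bash
python3 - <<'E'
from h import *
go(.4262,-.0725,.041,1.446)
E
```

```text
rot [-0.02 -0.   -0.04] shift [-0.0054  0.0003  0.0804] | at [ 0.4266 -0.0671  0.1214] [-3.1412e+00 -1.0000e-04  1.4453e+00] F [ 0.3 -0.1  0.9] w 0.0513 t 26.8
```

>>> send_rows:
  series:
    - [0,0,0,-0.005,0,0.04,0.1]
    - [0,0,0,-0.005,0,0.07,0.1]
    - [0,0,0,-0.005,0,0.08,0.1]
    - [0,0,0,-0.005,0,0.08,-1]
    - [0,0,0,-0.005,0,0.08,-1]
    - [0,0,0,-0.005,0,0.08,-1]
    - [0,0,0,-0.005,0,0.08,-1]
    - [0,0,0,-0.005,0,0.08,-1]
  force: 30

```text
time_s: 27.6
ee_pos: [0.4263, -0.0728, 0.0421]
eef_rot: [3.14, 0.0, 1.444]
force: [0.8, -0.2, 4.3]
grip_width: 0.0155
```

>>> send_rows:
  series:
    - [0,0,0,0,0,0,-1]
    - [0,0,0,0,0,-0.04,-1]
    - [0,0,0,0,0,-0.08,-1]
    - [0,0,0,0,0,-0.12,-1]
    - [0,0,0,0,0,-0.15,-1]
    - [0,0,0,0,0,-0.15,-1]

```text
time_s: 28.2
ee_pos: [0.4273, -0.0731, 0.1952]
eef_rot: [3.135, 0.001, 1.444]
force: [0.2, -0.3, -1.3]
grip_width: 0.0156
```

```bash
python3 - <<'E'
from h import *
t=shot('top','top9');s=shot('side','side9')
crop('side9',250,80,450,280,3,'c9')
go(.6358,0,.195,1.446)
P=pts(t);x,y,z=P[...,0],P[...,1],P[...,2]
for lo,hi in((.15,.175),):
    m=(z>lo)&(z<hi)&(abs(y+.07)<.17)&(x<.5)&(x>.38); print(rect(P,m))
E
```

```text
rot [ 0.02  0.   -0.14] shift [ 0.0988  0.1991 -0.0037] | at [ 0.4258 -0.0727  0.1913] [3.1412e+00 1.0000e-04 1.4435e+00] F [-0.4 -0.1 -1.5] w 0.016 t 28.3
(500, array([ 0.4303, -0.0568,  0.1668]), array([428.3, -73.2]), array([280.,  30.]), 82.8, array([0.162 , 0.1668, 0.1718]))
```

View pics/c9.png

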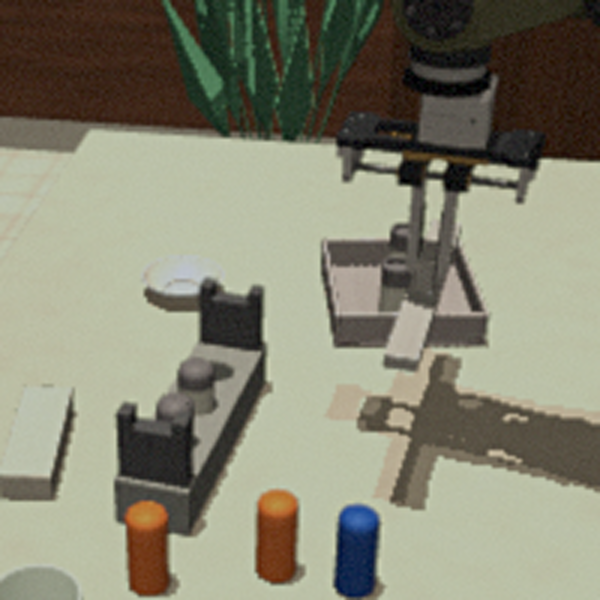

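View pics/top9.png

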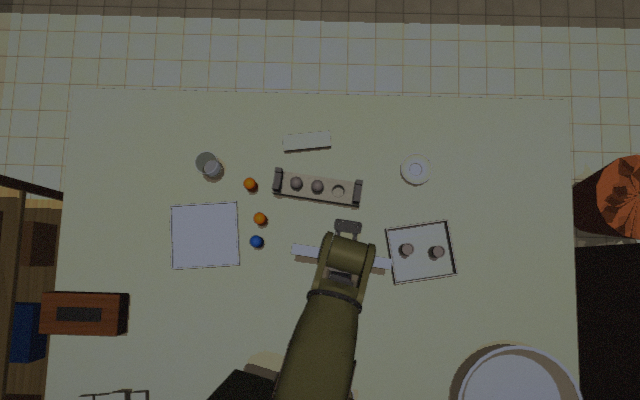

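The bar is held level and the picture shows it spanning (292,249) to (390,263). Its yaw is 82.8°, which matches the rack. I'll carry it over the posts.

>>> send_rows:
  series:
    - [0,0,0,0.02,0.04,-0.003,-1]
    - [0,0,0,0.04,0.08,-0.004,-1]
    - [0,0,0,0.06,0.12,-0.004,-1]
    - [0,0,0,0.08,0.16,-0.004,-1]
    - [0,0,0,0.099,0.185,-0.004,-1]
    - [0,0,0,0.099,0.199,-0.004,-1]
    - [0,0,0,0.099,0.199,-0.004,-1]
    - [0,0,0,0.099,0.199,-0.004,-1]

```text
time_s: 29.1
ee_pos: [0.635, 0.0, 0.1937]
eef_rot: [-3.139, 0.0, 1.443]
force: [-0.8, -0.9, -1.7]
grip_width: 0.0159
```

```bash
python3 - <<'E'
from h import *
t=shot('top','top10');s=shot('side','side10')
crop('side10',270,100,400,260,4,'c10')
go(.6358,0,.146,1.446)
P=pts(t);x,y,z=P[...,0],P[...,1],P[...,2]
m=(z>.155)&(z<.18)&(abs(y)<.17)&(x<.7)&(x>.57); print(rect(P,m))
E
```

```text
rot [-0.06  0.01 -0.17] shift [0.0002 0.0008 0.0489] | at [ 6.351e-01 -1.000e-04  1.949e-01] [-3.1405e+00  1.0000e-04  1.4431e+00] F [ 1.   0.6 -1.5] w 0.0157 t 29.2
(604, array([ 0.6335, -0.0087,  0.1652]), array([6.352e+02, 4.000e-01]), array([280.1,  31.9]), 83.1, array([0.1596, 0.1652, 0.1704]))
```

View pics/c10.png

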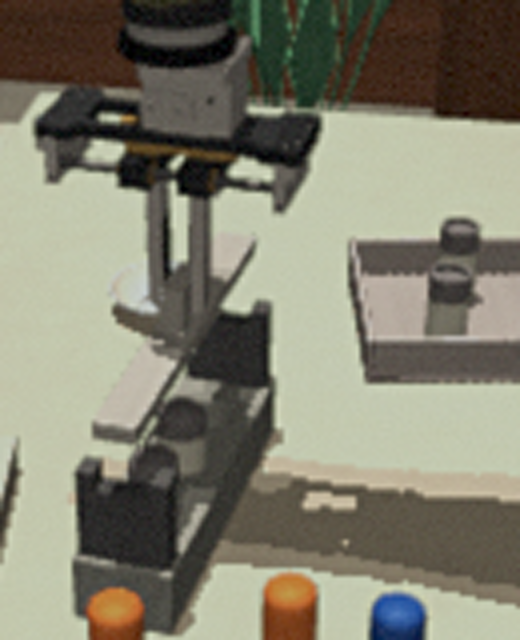

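The picture shows the bar directly above both posts, measured at (0.6352, 0.0004) against the rack's (0.6358, 0). I'll lower it.

>>> send_rows:
  series:
    - [0,0,0,0,0.0005,0.02,-1]
    - [0,0,0,0,0.0005,0.03,-1]
    - [0,0,0,0,0.0005,0.037,-1]
    - [0,0,0,0,0.0005,0.042,-1]
    - [0,0,0,0,0.0005,0.046,-1]
    - [0,0,0,0,0.0005,0.047,-1]
    - [0,0,0,0,0.0005,0.047,-1]

```text
time_s: 29.9
ee_pos: [0.6364, 0.0001, 0.1486]
eef_rot: [3.141, -0.0, 1.444]
force: [0.7, 0.5, -1.6]
grip_width: 0.0156
```

```bash
python3 - <<'E'
from h import *
go(.6358,0,.146,1.446)
s=shot('side','side11');crop('side11',270,100,400,260,4,'c11')
E
```

```text
rot [ 0.01 -0.   -0.14] shift [-0.0002 -0.0006  0.0026] | at [6.364e-01 1.000e-04 1.486e-01] [ 3.1414 -0.      1.4435] F [ 0.7  0.5 -1.6] w 0.0156 t 29.9
```

View pics/c11.png

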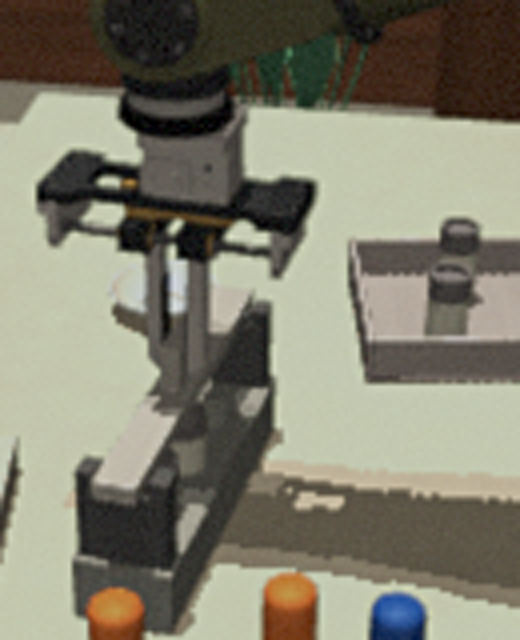

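The bar sits inside both notches, with ends around (300,218) and (327,175) in the full picture, but its weight is still on the gripper. It is about 2–3 mm high, so I'll lower it until it touches and then release.

>>> send_rows:
  series:
    - [0,0,0,0,0,0.002,-1]
    - [0,0,0,0,0,0.003,-1]
    - [0,0,0,0,0,0.003,-1]

```text
time_s: 30.25
ee_pos: [0.6366, 0.0001, 0.1462]
eef_rot: [3.141, -0.0, 1.444]
force: [-2.1, -0.1, 4.9]
grip_width: 0.0157
```

Contact felt. Now I'll release and retreat.

>>> send_rows:
  series:
    - [0,0,0,0,0,0,0]
    - [0,0,0,0,0,0,0]
    - [0,0,0,0,0,0,0]
    - [0,0,0,0,0,-0.02,0]
    - [0,0,0,0,0,-0.05,0]
    - [0,0,0,0,0,-0.09,0]
    - [0,0,0,0,0,-0.12,0]

```text
time_s: 30.95
ee_pos: [0.6365, 0.0001, 0.2678]
eef_rot: [3.14, -0.0, 1.444]
force: [-0.2, 0.3, 0.7]
grip_width: 0.047
```

>>> send_rows:
  series:
    - [0,0,0,-0.03,-0.04,0,0]
    - [0,0,0,-0.06,-0.08,0,0]
    - [0,0,0,-0.09,-0.12,0,0]
    - [0,0,0,-0.12,-0.16,0,0]
    - [0,0,0,-0.16,-0.19,0,0]
    - [0,0,0,-0.2,-0.2,0,0]
    - [0,0,0,-0.2,-0.2,0,0]

```text
time_s: 31.65
ee_pos: [0.411, -0.1759, 0.2659]
eef_rot: [3.141, 0.001, 1.439]
force: [0.7, -0.5, -0.7]
grip_width: 0.0472
```

```bash
python3 - <<'E'
from h import *
t=shot('top','top12');s=shot('side','side12')
P=pts(t);x,y,z=P[...,0],P[...,1],P[...,2]
lum=t['pixels'].astype(int).sum(-1); roi=(x>.55)&(x<.72)&(abs(y)<.17)
print('bar',rect(P,roi&(z>.108)&(z<.13)&(lum>300)),'fin',rect(P,roi&(z>.14)))
print('spent',rect(P,(x>.37)&(x<.53)&(y<-.24)&(y>-.4)&(z>.06)&(z<.1)))
p=P[roi&(z>.106)&(z<.13)&(lum>300)]; 
A=np.c_[p[:,:2],np.ones(len(p))]; print('plane',np.linalg.lstsq(A,p[:,2],rcond=None)[0])
a=cv2.imread('pics/top12.png');b=cv2.imread('pics/side12.png')
cv2.imwrite('pics/c12.png',np.vstack([cv2.resize(a[130:300,150:480],(640,330)),cv2.resize(b[140:260,240:440],(416,250)).copy() if 0 else np.pad(cv2.resize(b[140:260,240:440],(416,250)),((0,0),(0,224),(0,0)))]))
print(ctrl.get_obs()['joint_vel'].round(3))
E
```

```text
bar (804, array([6.376e-01, 3.000e-04, 1.182e-01]), array([640.,   0.]), array([279.9,  33.9]), 82.8, array([0.1132, 0.1181, 0.1241])) fin (99, array([6.363e-01, 2.000e-04, 1.516e-01]), array([6.371e+02, 5.000e-01]), array([44.4, 16.9]), 84.0, array([0.1455, 0.1524, 0.1563]))
spent (185, array([ 0.4559, -0.3361,  0.0743]), array([ 454.6, -318.7]), array([121.3,  33.3]), 86.5, array([0.0675, 0.0744, 0.0805]))
plane [-0.0326109   0.00542815  0.13902084]
[ 0.041  0.01  -0.005  0.003  0.002  0.009]
```

View pics/c12.png

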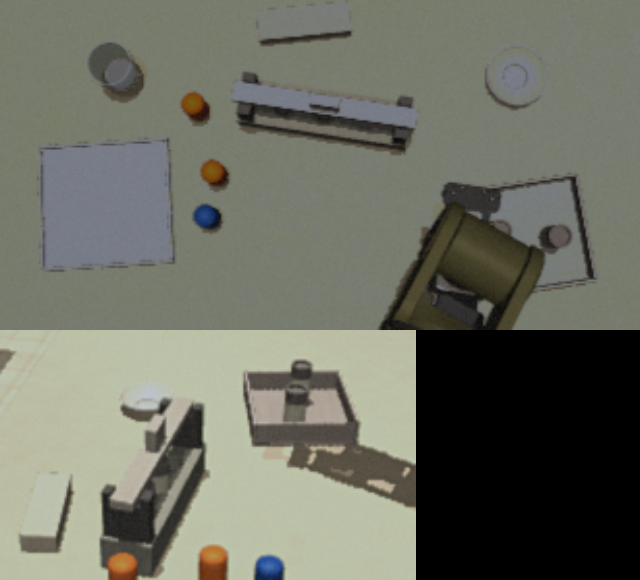

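The bar is flat in both notches, about 1.5 mm off the row line, with its top at 0.118. Both spent cartridges stand in the tub, and the bystanders haven't moved. I'll let things settle and hand in.

>>> send_rows:
  series:
    - [0,0,0,0,0,0,0]
    - [0,0,0,0,0,0,0]
    - [0,0,0,0,0,0,0]

```text
time_s: 32.05
ee_pos: [0.413, -0.1722, 0.2653]
eef_rot: [-3.141, -0.0, 1.445]
force: [0.5, -0.6, -0.8]
grip_width: 0.0472
```

```bash
python3 -c "
from station import ctrl
print(ctrl.hand_in())"
```

```text
the job is handed in; nothing more can be done
None
```

I finished the rack service and handed it in at about 32 s of the 210 s allowed. No verdict was reported.

- **Bar off:** I laid it on the counter in front of the rack. It was knocked a few centimetres aside during the run, so I measured it again before picking it up.
- **Cartridges:** Only two spent and two fresh were present. Both spent ones now stand in the tub. Both fresh ones are in the middle and +y bores, and the −y bore stays empty.
- **Bar back:** It lies across both posts. The last picture put its centre about 1.5 mm off the row line, within 1 mm of centred lengthwise, parallel to the rack, with its top at 118 mm as it should be.

**Checks that were weaker or disagreed:**
- A plane fitted to the bar's depth points gave about 0.03 rad of slope across its narrow width. I put that down to depth noise and did not follow it up; along its length it read level.
- The fresh cartridges' height and centring were last measured before the bar went back. Their tops read about 98 mm as expected, and their centres were within about 1.5 mm of the bores.
- The side camera's cylinder fits read about 2 mm off the gripper-confirmed bore positions, so I went by the top camera.
- I checked by eye, not by measurement, that the tumbler, carton and soap dish stayed where they were.

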